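Sort warped drying-stand rails by rolling them on a stone slab

ROBOT

A 6-joint arm with a two-finger parallel gripper is mounted at the origin on the work surface. World frame = base frame: x ahead of the robot, y to its left, z up, the work surface at z = 0. Lengths are in m, angles in rad, forces in N, time in s.
With the tool pointing down it reaches from about 0.275 to 0.725 m from the base axis. Payload 15.9 kg.
Tool frame: the origin (TCP) lies on the centre line of the jaws, within the pads' length; the fingertips stand 17 mm ahead of it and the grasp point (between the pads) lies 2 mm behind it; x points along the fingers, z is the direction in which the jaws open and shut, and the axes are right-handed (so a half turn about x gives the same grasp; the last joint's range is limited). The gripper opens to 85 mm and grips with 20 to 120 N. Pads are 22 mm wide; open, the fingers measure 114 mm over their backs; the gripper's body (76 mm by 85 mm) begins 54 mm behind the grasp point. The pads swing forward as they close: fully open they stand 13 mm farther back than shut.
Start: joints at [-1.297, 0.213, -0.034, 1.323, 0, 1.571], TCP at [0.135, -0.481, 0.215] pointing down, gripper open.
Joint ranges: [-2.98, 2.98], [-0.74, 1.72], [-1.14, 1.35], [-2.1, 2.04], [-1.57, 1.44], [-3.14, 3.14]. Speed limits (rad/s): [1.89, 1.89, 2.39, 2.57, 3.14, 3.14].

INTERFACE

Orientations are given as a unit quaternion [x, y, z, w].
In Python, from station import * gives the robot as it stands.
- The arm moves only by the tool drive_tool, never from a script. Its argument "series" is a list of rows, each an object of numbers: "dx", "dy", "dz": the shift along the world's x, y, z in units of 30 mm (1.0 is 30 mm); "wx", "wy", "wz": the turn, a rotation vector about the world's x, y, z in rad; "hand": the finger opening in mm, from 0 to 85.4. A call has 1 to 5 rows; each row is the pose to reach, as a shift and turn from the pose commanded when the call began; what a row does not reach only later rows make up. A row lasts 1/10 s, in which the tool goes at most 50 mm and 8.59 degrees, less where a joint would pass 70% of its speed; a pose out of reach is approached as far as the arm can. A call with a gripper value outside its range is refused whole. The fingers move at their own pace and stop on an object; the grip force is fixed at half the most. Time passes only in rows, so rows that repeat a pose let the fingers close. It gives the time, the measured TCP pose, the force and the opening at its end, in the units of the state.
- get_obs(): the state, without advancing time (a new reading comes with each control period).
- get_image(name): name is "side" or "top"; returns a dict with "frame" (420x560x3 uint8, red, green, blue), "fovy" (degrees; the focal length in pixels is half the picture's height over the tangent of half this angle, whatever the lens; pixels are square), "cx", "cy" (the principal point, pixels), "xyz" and "rotation" of the camera in the world. Camera axes: x right, y down, z forward; pixel columns grow to the right and rows downward; lengths in m; the calibration is good to about 2 mm. A picture is of the moment at which its call begins. There is no depth.
- job_done(): hands the job in, once; it reports no verdict.
The state is a dict: "time": time; "joints": joint angles; "joint_vel": joint speeds; "effort": joint torques, N m; "ee_pos": TCP position; "tcp_rot": TCP orientation; "force": force on the tool from outside, world axes, zero at the start; "torque": the same for the moment, N m; "opening": finger opening in m.
Only numpy, scipy, OpenCV 4.12 (cv2) and the standard library are available. Lean on these libraries where they do the work, as an engineer would, in place of code of your own. Each camera call takes 0.05 s, during which the arm holds its last target. There are 200 camera calls.

TASK

Check the two spare wooden rails for warp: roll each of them in turn along the stone slab, from the side near the robot well into the far half, and watch how it goes. Lay any rail that wobbles, lifts or jams in the cardboard scrap box, and hang any rail that rolls true on the drying stand, centred and seated down in both notches of an empty pair. Leave everything else where it stands.

Things in the scene. Friction and masses are not known exactly. Their poses are not given: they have to be found in the camera images.
- rail_1_mid (a point): a spare rail: plain beech dowel 22 mm thick, 220 mm long with rounded ends, about 50 g, lying on the slab near its robot side; straight or warped. The point is at mid-length on the rail's axis, 11 mm above whatever it lies on; y runs along the rail; the frame turns with the rail. If straight, the middle stays 11 mm above the slab and each 11 mm of travel turns it about 1 rad
- rail_1: the same rail, same origin and axes. If warped it is bowed 3.5 mm sideways at mid-length (banana shape) and does not roll evenly: turning over, its ends, then its middle, lift up to 3.5 mm; pushed slowly from behind it turns in jerks and tends to jam with the bow lying flat and slide, turning far less than its travel asks; a straight one pushed so rolls ahead of the fingers, then stops
- rail_2_mid (a point): a spare rail: plain beech dowel 22 mm thick, 220 mm long with rounded ends, about 50 g, lying on the slab near its robot side; straight or warped. The point is at mid-length on the rail's axis, 11 mm above whatever it lies on; y runs along the rail; the frame turns with the rail. If straight, the middle stays 11 mm above the slab and each 11 mm of travel turns it about 1 rad
- rail_2: the same rail, same origin and axes. If warped it is bowed 3.5 mm sideways at mid-length (banana shape) and does not roll evenly: turning over, its ends, then its middle, lift up to 3.5 mm; pushed slowly from behind it turns in jerks and tends to jam with the bow lying flat and slide, turning far less than its travel asks; a straight one pushed so rolls ahead of the fingers, then stops
- slab: flat polished stone slab, a worktop saver, 300 mm (its x, pointing away from the robot) by 320 mm (its y), fixed; origin on the worktop under its centre, its flat top 16 mm above the worktop. No rim
- stand: small wooden drying stand, fixed: end frames 12 mm thick, 190 mm long (x), at y = -85 and +85 mm, each with three U notches in its top edge (158 mm up) at x = -60, 0, +60 mm; clear between them but for two stretchers 45 mm up. The pair at x = +60 mm holds a fixed rail, the other two pairs are empty. Origin on the worktop under its centre; x points away from the robot
- notch_near (a point): where the middle of a rail lies when seated in the stand's empty pair of notches nearest the robot (stand x = -60 mm), 149 mm above the worktop; axes as the stand's, a seated rail lies along y. Each notch is 26 mm wide for the 22 mm rail, its floor 138 mm above the worktop, and its mouth flares to 42 mm at the top edge, 158 mm up
- notch_mid (a point): the same for the stand's middle pair of notches (stand x = 0), also empty
- scrap_box: open cardboard scrap box, fixed, outside 170 mm (its x) by 275 mm (its y) and 85 mm tall, walls and floor 5 mm thick; origin on the worktop under its centre
- glue: white glue bottle, 50 mm across, 150 mm tall, a loose bystander; origin under its centre
- detergent: blue detergent bottle, 90 mm across, 210 mm tall, a loose bystander; origin under its centre
- succulent: small white pot with a green succulent, 88 mm across, 130 mm tall, a loose bystander; origin under its centre
- sanding_block: cork sanding block, 65 x 110 x 28 mm, a loose bystander; origin under its centre
- tape_measure: grey tape measure lying flat, about 66 x 70 x 36 mm, a loose bystander; origin under its centre
- peg_1: wooden clothes peg lying flat, 74 x 10 x 14 mm, a loose bystander; origin under its centre
- peg_2: wooden clothes peg lying flat, 74 x 10 x 14 mm, a loose bystander; origin under its centre
- mug: blue mug, 80 mm across, 90 mm tall, a loose bystander; origin under its centre
Mind the look-alikes: they are no part of the job. Leave any green look-alike of the rail_1 alone.

How it is judged:
By the outcome, as a careful person would: the job done as asked, in the order asked, and still so for the second after the job is handed in, with the robot touching nothing.
It also fails if it takes over 72 s, if anything falls off the work surface, if the arm or the gripper's body presses on something with over 40 N, if the wrist force passes 120 N, or if a joint passes its speed limit or range.

## Working session

There is one attempt and no reset: what is moved stays moved. The work goes in short steps, Python scripts to look and compute and a tool call to move; the robot and the scene stay as the last step left them, time stands still between calls to the robot, and variables do not carry over. Pictures are saved under pics/ and viewed, about 8 in all and at most 12, crops included, and the job is handed in when it is done.

Besides the shell and the picture viewer there is one more tool, called after "Emit:" by a JSON object that holds its "api" and its "payload". drive_tool: Moves the arm, as the interface text tells. Its arguments: {"type":"object","properties":{"series":{"type":"array","items":{"type":"object","properties":{"dx":{"type":"number"},"dy":{"type":"number"},"dz":{"type":"number"},"wx":{"type":"number"},"wy":{"type":"number"},"wz":{"type":"number"},"hand":{"type":"number"}}}}},"required":["series"]}

```bash
ls; mkdir -p pics; cat > h.py <<'E'
from station import *
import numpy as np, cv2
def cam(n):
    d=get_image(n); d['n']=n
    return d
def save(d,p,crop=None,s=1):
    f=d['frame'][:,:,::-1]
    if crop: x0,y0,x1,y1=crop; f=f[y0:y1,x0:x1]
    if s!=1: f=cv2.resize(f,None,fx=s,fy=s,interpolation=cv2.INTER_CUBIC)
    cv2.imwrite('pics/'+p,f)
def foc(d): return d['frame'].shape[0]/2/np.tan(np.radians(d['fovy'])/2)
def R(d):
    r=np.array(d['rotation'])
    if r.size==4:
        from scipy.spatial.transform import Rotation as Ro
        return Ro.from_quat(r.ravel()).as_matrix()
    return r.reshape(3,3)
def ray(d,u,v):
    return np.array(d['xyz']),R(d)@np.array([(u-d['cx'])/foc(d),(v-d['cy'])/foc(d),1.])
def onz(d,u,v,z):
    o,r=ray(d,u,v); return (o+r*(z-o[2])/r[2]).round(4)
def proj(d,p):
    c=R(d).T@(np.array(p)-np.array(d['xyz'])); return (c[:2]/c[2]*foc(d)+[d['cx'],d['cy']]).round(1)
E
python3 - <<'E'
from h import *
for n in('top','side'):
    d=cam(n); save(d,n+'0.png',s=1.4); np.save(n+'0.npy',d,allow_pickle=True)
    print(n,d['fovy'],d['cx'],d['cy'],d['xyz'],d['rotation'])
print(get_obs())
E
```

```text
pics
top 52.44921187824918 283.9223836110033 216.50653302144494 [ 0.31993651 -0.0295918   1.24626485] [-0.70187472  0.70771542 -0.05420076  0.05977493]
side 43.93849087250578 274.40253777493785 209.19804848473976 [ 0.31108758 -1.30351416  1.22466808] [ 0.90497085 -0.06884321  0.02727749 -0.41898009]
{'time': 0.1, 'joints': array([-1.29698554e+00,  2.13291490e-01, -3.49598869e-02,  1.32350907e+00,
       -2.13073812e-05,  1.57081255e+00]), 'joint_vel': array([-1.97551851e-03,  1.75198251e-04,  1.06938596e-03, -2.06938302e-05,
       -7.91700859e-04, -1.67911335e-03]), 'effort': array([ 3.04501445e-03, -6.87249899e+01,  4.87804878e+01,  1.22380990e-02,
        2.62001813e-04, -1.84915029e-05]), 'ee_pos': array([ 0.13510992, -0.48107518,  0.21468785]), 'tcp_rot': array([ 0.42728687,  0.5638333 , -0.42688713,  0.56328086]), 'force': array([-0.681981  , -0.02918191, -0.05645638]), 'torque': array([-0.01069338,  0.033963  ,  0.02792713]), 'opening': 0.08533776303515984}
```

View pics/top0.png

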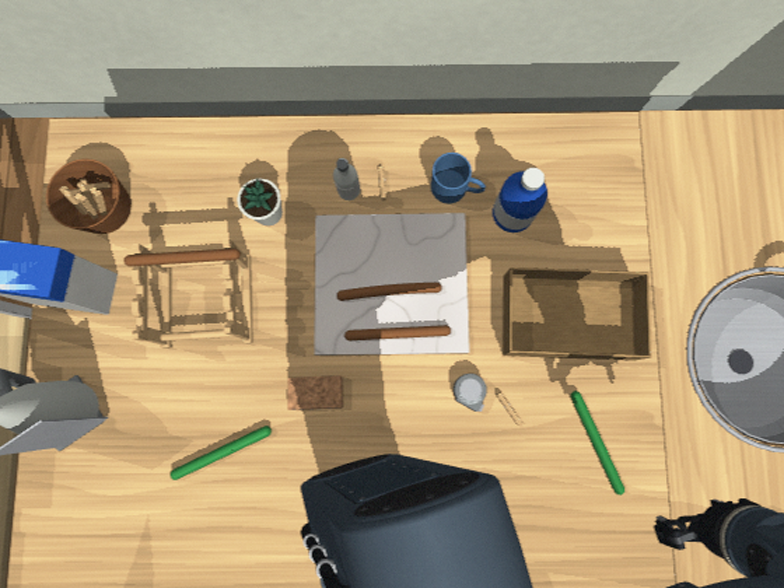

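View pics/side0.png

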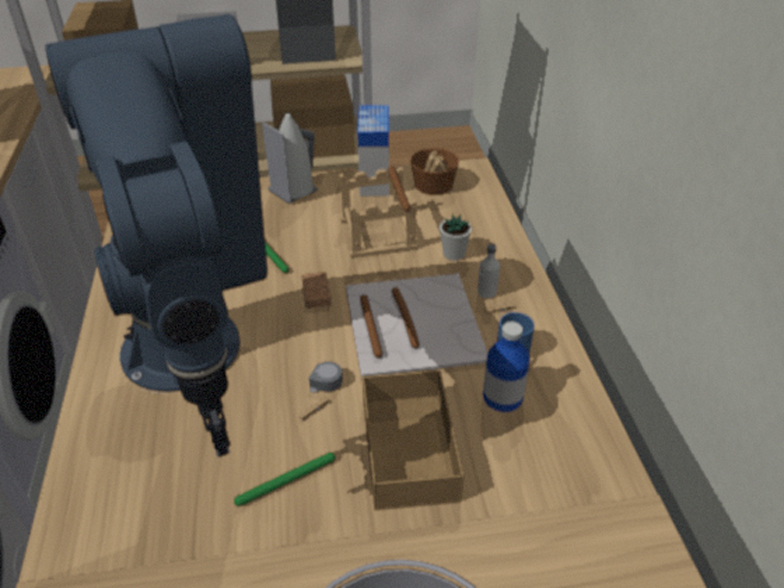

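Top view (at 1.4x): brown rails on the slab at (390,291) far and (398,332) near. The stand is at (190,300), with its fixed rail at (183,257). The box is at (577,312) and the sanding block at (315,392). The tape is at (470,391) and the pegs at (383,181) and (509,406). Things that could be mistaken for a spare rail: the two green dowels at (221,452) and (598,442), and the stand's fixed brown rail. The spare rails are the two brown ones on the slab.

```bash
cat >> h.py <<'E'
def brown(d,box=None):
    h=cv2.cvtColor(d['frame'],cv2.COLOR_RGB2HSV).astype(int)
    m=((h[...,0]<14)|(h[...,0]>172))&(h[...,1]>95)&(h[...,2]>30)&(h[...,2]<200)
    m=m.astype(np.uint8)
    if box is not None:
        k=np.zeros_like(m); x0,y0,x1,y1=box; k[y0:y1,x0:x1]=1; m*=k
    return m
def rods(d,box=None,amin=80):
    n,l,s,c=cv2.connectedComponentsWithStats(brown(d,box)); out=[]
    for i in range(1,n):
        if s[i,4]<amin: continue
        ys,xs=np.nonzero(l==i); p=np.c_[xs,ys].astype(float); m=p.mean(0)
        v=np.linalg.svd(p-m,full_matrices=False)[2][0]; t=(p-m)@v
        w=np.ptp((p-m)@[-v[1],v[0]])
        mid=(t.max()+t.min())/2
        # centre line bow: mean perpendicular offset by bins
        pr=(p-m)@np.array([-v[1],v[0]])
        b=[pr[(t>=a)&(t<a+(np.ptp(t)+.01)/7)].mean().round(2) for a in np.linspace(t.min(),t.max(),8)[:-1]]
        out.append(dict(area=s[i,4],e0=m+v*t.min(),e1=m+v*t.max(),mid=m+v*mid,w=w,bow=b))
    return out
E
python3 - <<'E'
from h import *
for n in('top','side'):
    d=np.load(n+'0.npy',allow_pickle=True).item()
    for r in rods(d):
        z=.027
        a,b=onz(d,*r['e0'],z),onz(d,*r['e1'],z)
        print(n,r['area'],r['mid'].round(1),'w%.1f'%r['w'],a[:2],b[:2],'mid',(a+b)[:2]/2,'L%.3f'%np.linalg.norm(a-b),[float(x) for x in r['bow']])
t=np.load('top0.npy',allow_pickle=True).item()
s=1.4
for nm,uv,z in [('slab',[(315,214),(467,213),(469,353),(315,354)],.016),('boxtop',[(504,270),(648,272),(650,357),(503,354)],.085),('standfix',[(127,259),(239,254)],.149),('standnear',[(137,342),(250,340)],.15)]:
    print(nm,[list(onz(t,u/s,v/s,z)[:2]) for u,v in uv])
save(t,'stand0.png',(80,130,200,270),5)
E
```

```text
top 1438 [ 63.9 140.3] w51.5 [0.8028 0.7214] [0.7098 0.5543] mid [0.7563  0.63785] L0.191 [1.83, -0.11, -1.37, -1.3, -1.7, 0.99, 1.31]
top 565 [129.5 183.4] w7.9 [0.6281 0.3138] [0.6143 0.5523] mid [0.6212  0.43305] L0.239 [-0.11, 0.17, 0.04, -0.07, -0.03, -0.03, 0.05]
top 377 [277.5 207. ] w8.1 [ 0.5544 -0.1088] [0.5388 0.1044] mid [ 0.5466 -0.0022] L0.214 [-0.57, -0.07, 0.25, 0.73, 0.25, 0.03, -0.76]
top 430 [284.  237.3] w7.2 [ 0.4618 -0.127 ] [0.4539 0.0862] mid [ 0.45785 -0.0204 ] L0.213 [-0.25, 0.28, -0.05, 0.05, -0.14, 0.03, 0.04]
top 354 [224.8 280.9] w25.4 [0.3201 0.2046] [0.3503 0.0916] mid [0.3352 0.1481] L0.117 [1.37, 0.81, -0.85, -2.01, 0.95, 0.91, -0.51]
side 493 [311.  121.2] w35.6 [0.6775 0.5866] [0.8437 0.7427] mid [0.7606  0.66465] L0.228 [1.01, -0.53, -1.22, 1.38, 2.78, -1.04, -0.71]
side 128 [284.5 134.4] w5.4 [0.618  0.7103] [0.631  0.4496] mid [0.6245  0.57995] L0.261 [0.01, 0.3, -0.55, -0.1, 0.24, 0.09, -0.01]
side 234 [225.7 207. ] w17.8 [0.3402 0.1986] [0.3374 0.068 ] mid [0.3388 0.1333] L0.131 [-0.6, 0.53, 0.27, 0.1, -0.17, 0.05, -0.23]
side 156 [289.8 226.4] w5.1 [0.5403 0.1062] [ 0.5545 -0.108 ] mid [ 0.5474 -0.0009] L0.215 [0.4, 0.22, -0.36, -0.29, -0.38, 0.01, 0.45]
side 180 [264.8 233. ] w5.5 [0.4544 0.0861] [ 0.4629 -0.1272] mid [ 0.45865 -0.02055] L0.213 [0.05, -0.19, 0.15, -0.05, -0.07, 0.08, -0.03]
slab [[np.float64(0.7153), np.float64(0.1547)], [np.float64(0.7142), np.float64(-0.1708)], [np.float64(0.4149), np.float64(-0.167)], [np.float64(0.4154), np.float64(0.1503)]]
boxtop [[np.float64(0.5737), np.float64(-0.2332)], [np.float64(0.567), np.float64(-0.5179)], [np.float64(0.3989), np.float64(-0.5091)], [np.float64(0.4071), np.float64(-0.2252)]]
standfix [[np.float64(0.5878), np.float64(0.4898)], [np.float64(0.5954), np.float64(0.2776)]]
standnear [[np.float64(0.4299), np.float64(0.4604)], [np.float64(0.4319), np.float64(0.2512)]]
```

View pics/stand0.png

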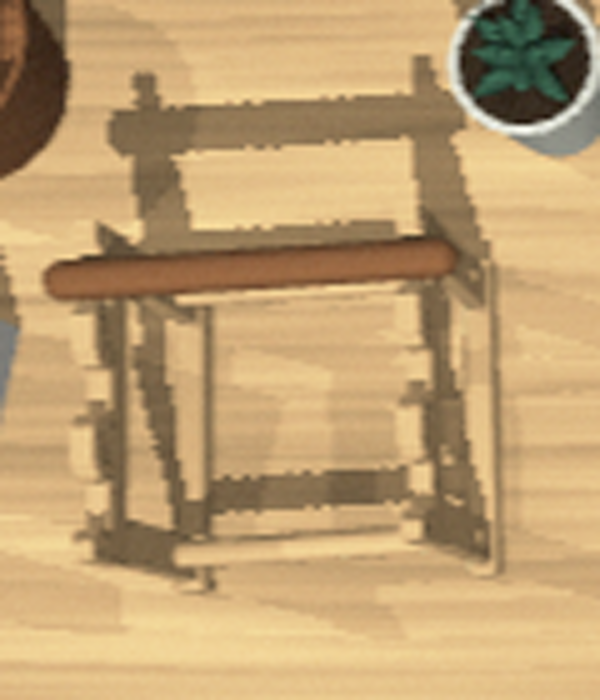

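The crop shows the stand, with its notch floors as narrow light steps: left at (98,385) and (97,500), right at (420,375) and (418,490). The fixed rail runs (47,278) to (455,257). The far rail already shows about 1.3 px (3.5 mm) of bow from above and the near one shows none, but the roll decides.

```bash
python3 - <<'E'
from h import *
from scipy.spatial.transform import Rotation as Ro
t=np.load('top0.npy',allow_pickle=True).item(); s=np.load('side0.npy',allow_pickle=True).item()
rt=rods(t)[1]; rs=[r for r in rods(s) if abs(r['mid'][0]-284.5)<1][0]
for n,d,r in(('t',t,rt),('s',s,rs)):
    a,b=onz(d,*r['e0'],.149),onz(d,*r['e1'],.149); print(n,a,b,(a+b)/2,'L',np.linalg.norm(a-b),np.degrees(np.arctan2((a-b)[0],-(a-b)[1])))
for nm,u,v in[('Lmid',98,385),('Lnear',97,500),('Rmid',420,375),('Rnear',418,490)]:
    print(nm,onz(t,80+u/5,130+v/5,.138))
m=Ro.from_quat(get_obs()['tcp_rot']).as_matrix(); print(m.round(3)); print(np.degrees(np.arctan2(m[1,2],m[0,2])))
E
```

```text
t [0.5973 0.2794 0.149 ] [0.5848 0.4941 0.149 ] [0.59105 0.38675 0.149  ] L 0.21506357199674705 3.33204315038716
s [0.5867 0.5051 0.149 ] [0.5984 0.271  0.149 ] [0.59255 0.38805 0.149  ] L 0.2343921927027434 -177.13881546927792
Lmid [0.5303 0.4674 0.138 ]
Lnear [0.4688 0.4641 0.138 ]
Rmid [0.5341 0.2963 0.138 ]
Rnear [0.4726 0.295  0.138 ]
[[-0.     0.963  0.27 ]
 [ 0.001  0.27  -0.963]
 [-1.    -0.    -0.001]]
-74.31272676759323
```

Notch_near is at about (0.471, 0.3805) with yaw about 2.7°, consistent between the notches and the fixed rail. The box centre is about (0.487, -0.371). First I move behind the far rail, jaws along it, to push with both fingertips.

Emit:
{"api": "drive_tool", "payload": {"series": [{"dx": 0.9,"dy": 1.2,"wz": -0.1},{"dx": 1.8,"dy": 2.4,"wz": -0.2},{"dx": 2.7,"dy": 3.6,"wz": -0.2},{"dx": 3.6,"dy": 4.8,"wz": -0.2},{"dx": 4.5,"dy": 6.0,"wz": -0.2}]}}

```text
schema error: expected keys dx, dy, dz, wx, wy, wz, hand
```

Emit:
{"api": "drive_tool", "payload": {"series": [{"dx": 0.9,"dy": 1.2},{"dx": 1.8,"dy": 2.4},{"dx": 2.7,"dy": 3.6},{"dx": 3.6,"dy": 4.8},{"dx": 4.5,"dy": 6.0}]}}

```text
schema error: expected keys dx, dy, dz, wx, wy, wz, hand
```

Emit:
{"api": "drive_tool", "payload": {"series": [{"dx": 1,"dy": 1.2,"dz": 0,"wx": 0,"wy": 0,"wz": -0.1,"hand": 85},{"dx": 2,"dy": 2.4,"dz": 0,"wx": 0,"wy": 0,"wz": -0.2,"hand": 85},{"dx": 3,"dy": 3.6,"dz": 0,"wx": 0,"wy": 0,"wz": -0.2,"hand": 85},{"dx": 4,"dy": 4.8,"dz": 0,"wx": 0,"wy": 0,"wz": -0.2,"hand": 85},{"dx": 5,"dy": 6,"dz": 0,"wx": 0,"wy": 0,"wz": -0.2,"hand": 85}]}}

```text
time: 0.6
ee_pos: [0.2859, -0.2997, 0.215]
tcp_rot: [0.481, 0.518, -0.481, 0.518]
force: [1.9, -1.7, 0.2]
opening: 0.0853
```

Emit:
{"api": "drive_tool", "payload": {"series": [{"dx": 1,"dy": 1.2,"dz": 0,"wx": 0,"wy": 0,"wz": 0,"hand": 85},{"dx": 2,"dy": 2.4,"dz": 0,"wx": 0,"wy": 0,"wz": 0,"hand": 85},{"dx": 3,"dy": 3.6,"dz": 0,"wx": 0,"wy": 0,"wz": 0,"hand": 85},{"dx": 4,"dy": 4.8,"dz": 0,"wx": 0,"wy": 0,"wz": 0,"hand": 85},{"dx": 5,"dy": 6,"dz": 0,"wx": 0,"wy": 0,"wz": 0,"hand": 85}]}}

```text
time: 1.1
ee_pos: [0.436, -0.1195, 0.215]
tcp_rot: [0.481, 0.518, -0.481, 0.518]
force: [1.7, -1.1, 0.4]
opening: 0.0847
```

```bash
cat > st.py <<'E'
from h import *
from scipy.spatial.transform import Rotation as Ro
o=get_obs(); m=Ro.from_quat(o['tcp_rot']).as_matrix()
print('t%.2f'%o['time'],o['ee_pos'].round(4),'yaw %.1f'%np.degrees(np.arctan2(m[1,2],m[0,2])),'down',m[2,0].round(4),o['joints'].round(2),'F',o['force'].round(1),'op %.4f'%o['opening'])
E
python3 st.py
```

```text
t1.10 [ 0.436  -0.1195  0.215 ] yaw -85.8 down -1.0 [-0.27  0.11 -0.15  1.3  -0.    2.8 ] F [ 1.7 -1.1  0.4] op 0.0847
```

Emit:
{"api": "drive_tool", "payload": {"series": [{"dx": 0.8,"dy": 1.2,"dz": 0,"wx": 0,"wy": 0,"wz": 0,"hand": 85},{"dx": 1.6,"dy": 2.5,"dz": -0.5,"wx": 0,"wy": 0,"wz": 0,"hand": 85},{"dx": 2.2,"dy": 3.8,"dz": -1.2,"wx": 0,"wy": 0,"wz": 0,"hand": 85},{"dx": 2.2,"dy": 3.8,"dz": -2.5,"wx": 0,"wy": 0,"wz": 0,"hand": 85},{"dx": 2.2,"dy": 3.8,"dz": -4,"wx": 0,"wy": 0,"wz": 0,"hand": 85}]}}

```text
time: 1.6
ee_pos: [0.5021, -0.006, 0.0942]
tcp_rot: [0.481, 0.518, -0.48, 0.519]
force: [1.4, -0.8, -0.0]
opening: 0.0852
```

Emit:
{"api": "drive_tool", "payload": {"series": [{"dx": 0,"dy": 0,"dz": -1.0,"wx": 0,"wy": 0,"wz": 0,"hand": 85},{"dx": 0,"dy": 0,"dz": -1.7,"wx": 0,"wy": 0,"wz": 0,"hand": 85},{"dx": 0,"dy": 0,"dz": -1.7,"wx": 0,"wy": 0,"wz": 0,"hand": 85}]}}

```text
time: 1.9
ee_pos: [0.4989, -0.0073, 0.0415]
tcp_rot: [0.48, 0.519, -0.482, 0.517]
force: [-0.4, -1.0, -0.3]
opening: 0.0848
```

```bash
python3 st.py; python3 - <<'E'
from h import *
d=cam('side'); save(d,'side1.png',(190,150,370,290),4.4)
E
```

```text
t1.90 [ 0.4989 -0.0073  0.0415] yaw -85.8 down -1.0 [-0.01  0.32 -0.35  0.91  0.    3.05] F [-0.4 -1.  -0.3] op 0.0848
```

View pics/side1.png

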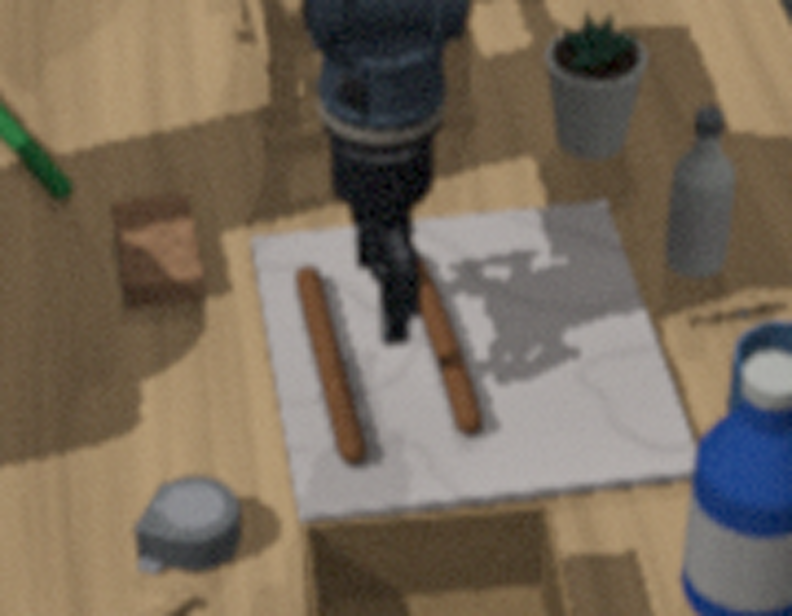

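The fingers stand between the two rails, tip at (397,335), clear of both. I lower the last 15 mm, then push slowly.

Emit:
{"api": "drive_tool", "payload": {"series": [{"dx": 0,"dy": 0,"dz": -0.3,"wx": 0,"wy": 0,"wz": 0,"hand": 85},{"dx": 0,"dy": 0,"dz": -0.6,"wx": 0,"wy": 0,"wz": 0,"hand": 85},{"dx": 0.2,"dy": 0,"dz": -0.6,"wx": 0,"wy": 0,"wz": 0,"hand": 85},{"dx": 0.4,"dy": 0.03,"dz": -0.6,"wx": 0,"wy": 0,"wz": 0,"hand": 85},{"dx": 0.6,"dy": 0.05,"dz": -0.6,"wx": 0,"wy": 0,"wz": 0,"hand": 85}]}}

```text
time: 2.45
ee_pos: [0.5203, -0.0058, 0.0266]
tcp_rot: [0.481, 0.518, -0.481, 0.518]
force: [0.2, -0.1, 0.4]
opening: 0.0849
```

```bash
cat >> h.py <<'E'
def look(z=.027):
    for n,box in(('top',(215,145,345,262)),('side',(235,170,355,262))):
        d=cam(n)
        for r in rods(d,box,40):
            a,b=onz(d,*r['e0'],z),onz(d,*r['e1'],z)
            print(n,r['area'],'w%.1f'%r['w'],a[:2],b[:2],'mid',((a+b)[:2]/2).round(4),'L%.3f'%np.linalg.norm(a-b),[float(x) for x in r['bow']])
E
python3 st.py; python3 -c "
from h import *
look()"
```

```text
t2.45 [ 0.5203 -0.0058  0.0266] yaw -85.8 down -1.0 [-0.01  0.37 -0.32  0.88  0.    3.06] F [ 0.2 -0.1  0.4] op 0.0849
side 182 w5.0 [0.4541 0.0913] [ 0.4629 -0.1272] mid [ 0.4585 -0.018 ] L0.219 [-0.06, -0.07, 0.11, 0.1, 0.02, -0.0, -0.1]
side 95 w4.9 [0.55   0.0061] [ 0.5529 -0.1072] mid [ 0.5514 -0.0506] L0.113 [-0.04, 0.02, 0.21, -0.18, 0.07, -0.11, 0.08]
```

Emit:
{"api": "drive_tool", "payload": {"series": [{"dx": 0.17,"dy": 0.01,"dz": 0,"wx": 0,"wy": 0,"wz": 0,"hand": 85},{"dx": 0.34,"dy": 0.02,"dz": 0,"wx": 0,"wy": 0,"wz": 0,"hand": 85},{"dx": 0.51,"dy": 0.04,"dz": 0,"wx": 0,"wy": 0,"wz": 0,"hand": 85},{"dx": 0.68,"dy": 0.05,"dz": 0,"wx": 0,"wy": 0,"wz": 0,"hand": 85},{"dx": 0.85,"dy": 0.06,"dz": 0,"wx": 0,"wy": 0,"wz": 0,"hand": 85}]}}

```text
time: 3.05
ee_pos: [0.5452, -0.004, 0.0261]
tcp_rot: [0.481, 0.518, -0.481, 0.518]
force: [0.7, -0.4, 0.3]
opening: 0.0847
```

```bash
cat >l.py <<'E'
from h import *
d=cam('side')
for r in rods(d,(235,170,355,262),30):
    a,b=onz(d,*r['e0'],.027),onz(d,*r['e1'],.027)
    print(r['area'],'w%.1f'%r['w'],a[:2],b[:2],'L%.3f'%np.linalg.norm(a-b))
E
python3 st.py; python3 l.py
```

```text
t3.05 [ 0.5452 -0.004   0.0261] yaw -85.8 down -1.0 [-0.01  0.41 -0.25  0.9  -0.    3.06] F [ 0.7 -0.4  0.3] op 0.0847
161 w5.6 [0.539  0.1076] [ 0.5543 -0.1081] L0.216
185 w5.0 [0.4538 0.0912] [ 0.4631 -0.1272] L0.219
```

Emit:
{"api": "drive_tool", "payload": {"series": [{"dx": 0.17,"dy": 0.01,"dz": 0,"wx": 0,"wy": 0,"wz": 0,"hand": 85},{"dx": 0.34,"dy": 0.02,"dz": 0,"wx": 0,"wy": 0,"wz": 0,"hand": 85},{"dx": 0.51,"dy": 0.04,"dz": 0,"wx": 0,"wy": 0,"wz": 0,"hand": 85},{"dx": 0.68,"dy": 0.05,"dz": 0,"wx": 0,"wy": 0,"wz": 0,"hand": 85},{"dx": 0.85,"dy": 0.06,"dz": 0,"wx": 0,"wy": 0,"wz": 0,"hand": 85}]}}

```text
time: 3.6
ee_pos: [0.5706, -0.0022, 0.0261]
tcp_rot: [0.481, 0.518, -0.481, 0.518]
force: [-0.6, 1.0, 0.9]
opening: 0.085
```

```bash
python3 st.py; python3 l.py
```

```text
t3.60 [ 0.5706 -0.0022  0.0261] yaw -85.8 down -1.0 [-0.    0.46 -0.18  0.93  0.    3.06] F [-0.6  1.   0.9] op 0.0850
181 w5.5 [0.5399 0.108 ] [ 0.5551 -0.1094] L0.218
192 w5.1 [ 0.4627 -0.1273] [0.4542 0.0913] L0.219
```

```bash
python3 - <<'E'
from h import *
d=cam('side'); save(d,'side2.png',(220,150,360,270),5)
print(proj(d,[.5706,-.0022,.0261]),proj(d,[.5706,-.045,.027]))
E
```

```text
[296.2 225.2] [298.5 233.4]
```

View pics/side2.png

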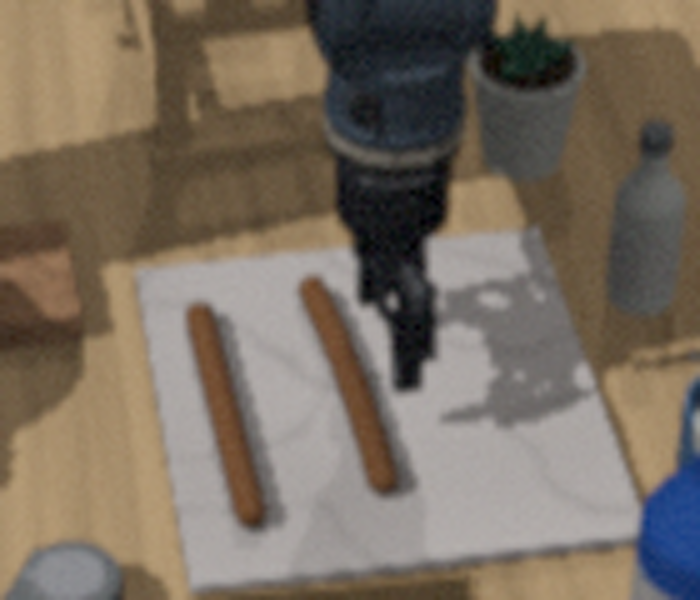

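The fingers passed over the rail without touching it: the rail lies unmoved at crop (350,390) and the tip is at (407,385), so the open fingertips sit higher than I assumed. I move back, shut the hand and measure the tip height.

Emit:
{"api": "drive_tool", "payload": {"series": [{"dx": 0,"dy": 0,"dz": 0.8,"wx": 0,"wy": 0,"wz": 0,"hand": 85},{"dx": -1.2,"dy": -0.08,"dz": 0.8,"wx": 0,"wy": 0,"wz": 0,"hand": 85},{"dx": -2.4,"dy": -0.16,"dz": 0.8,"wx": 0,"wy": 0,"wz": 0,"hand": 40},{"dx": -2.4,"dy": -0.16,"dz": 0.8,"wx": 0,"wy": 0,"wz": 0,"hand": 40},{"dx": -2.4,"dy": -0.16,"dz": 0.8,"wx": 0,"wy": 0,"wz": 0,"hand": 40}]}}

```text
time: 4.2
ee_pos: [0.4979, -0.0071, 0.0504]
tcp_rot: [0.481, 0.518, -0.481, 0.518]
force: [-0.3, -0.2, 0.5]
opening: 0.0435
```

```bash
python3 st.py; python3 - <<'E'
from h import *
d=cam('side'); save(d,'side3.png',(240,170,340,250),7)
p=get_obs()['ee_pos']
for y in(-.02,-.03,0):
  for z in(.03,.04,.05,.06): print(y,z,((proj(d,[p[0],p[1]+y,z])-[240,170])*7).round())
E
```

```text
t4.20 [ 0.4979 -0.0071  0.0504] yaw -85.8 down -1.0 [-0.01  0.3  -0.35  0.92 -0.    3.05] F [-0.3 -0.2  0.5] op 0.0435
-0.02 0.03 [256. 430.]
-0.02 0.04 [256. 415.]
-0.02 0.05 [256. 400.]
-0.02 0.06 [256. 384.]
-0.03 0.03 [259. 444.]
-0.03 0.04 [259. 429.]
-0.03 0.05 [259. 414.]
-0.03 0.06 [259. 398.]
0 0.03 [250. 402.]
0 0.04 [250. 387.]
0 0.05 [250. 372.]
0 0.06 [249. 356.]
```

View pics/side3.png

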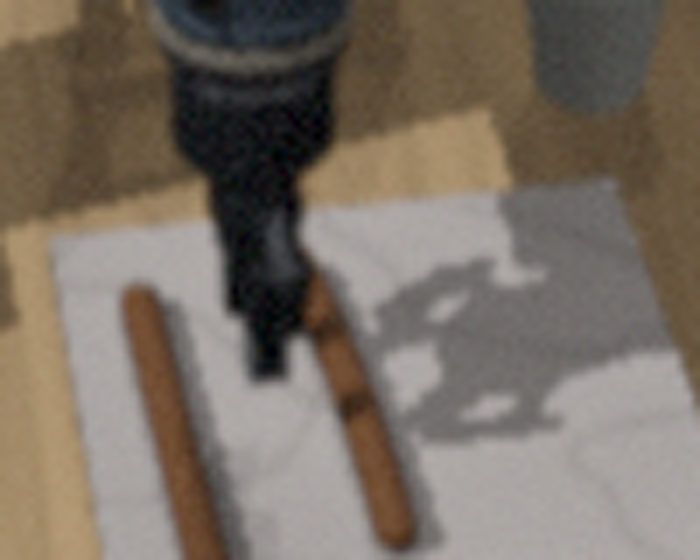

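The tip is at (267,378), which puts it near z 0.06 with the TCP at 0.050, well above the documented offset. I lower to a height that is safe under either reading and check again numerically.

Emit:
{"api": "drive_tool", "payload": {"series": [{"dx": 0.1,"dy": 0,"dz": -0.3,"wx": 0,"wy": 0,"wz": 0,"hand": 40},{"dx": 0.1,"dy": 0,"dz": -0.55,"wx": 0,"wy": 0,"wz": 0,"hand": 40},{"dx": 0.1,"dy": 0,"dz": -0.55,"wx": 0,"wy": 0,"wz": 0,"hand": 40}]}}

```text
time: 4.55
ee_pos: [0.5007, -0.007, 0.032]
tcp_rot: [0.481, 0.519, -0.482, 0.518]
force: [-0.2, -0.5, 0.5]
opening: 0.0399
```

```bash
cat > tip.py <<'E'
from h import *
d=cam('side'); p=get_obs()['ee_pos']; op=get_obs()['opening']
g=d['frame'].max(2).astype(int)
u,v=proj(d,[p[0],p[1]-op/2,p[2]]); 
m=(g<60).astype(np.uint8)
n,l,s,c=cv2.connectedComponentsWithStats(m)
ys,xs=np.nonzero(m[:, int(u)-6:int(u)+8]); 
for c in range(int(u)-5,int(u)+8):
    col=np.nonzero(m[150:262,c])[0]; print(c,col.max()+150 if len(col) else None,end='; ')
print('\ntcp',u,v)
for z in(.016,.03,.045,.06): print(z,proj(d,[p[0],p[1]-op/2,z]),proj(d,[p[0],p[1]-op/2-.014,z]))
E
python3 st.py; python3 tip.py
```

```text
t4.55 [ 0.5007 -0.007   0.032 ] yaw -85.8 down -1.0 [-0.01  0.33 -0.36  0.88  0.    3.05] F [-0.2 -0.5  0.5] op 0.0399
272 207; 273 209; 274 218; 275 218; 276 220; 277 226; 278 226; 279 227; 280 226; 281 223; 282 221; 283 221; 284 221; 
tcp 277.2 230.9
0.016 [277.2 234.4] [277.8 237.3]
0.03 [277.2 231.4] [277.8 234.2]
0.045 [277.2 228.1] [277.8 230.9]
0.06 [277.1 224.8] [277.8 227.6]
```

Emit:
{"api": "drive_tool", "payload": {"series": [{"dx": 0,"dy": 0,"dz": -0.08,"wx": 0,"wy": 0,"wz": 0,"hand": 40}]}}

```text
time: 4.7
ee_pos: [0.5014, -0.0071, 0.0311]
tcp_rot: [0.481, 0.518, -0.481, 0.518]
force: [-0.0, -0.3, 0.1]
opening: 0.0401
```

Emit:
{"api": "drive_tool", "payload": {"series": [{"dx": 0,"dy": 0,"dz": -0.08,"wx": 0,"wy": 0,"wz": 0,"hand": 40}]}}

```text
time: 4.8
ee_pos: [0.5014, -0.0071, 0.0287]
tcp_rot: [0.481, 0.518, -0.481, 0.518]
force: [0.5, 0.5, -1.2]
opening: 0.0403
```

Emit:
{"api": "drive_tool", "payload": {"series": [{"dx": 0,"dy": 0,"dz": -0.08,"wx": 0,"wy": 0,"wz": 0,"hand": 40}]}}

```text
time: 4.9
ee_pos: [0.5013, -0.0071, 0.0263]
tcp_rot: [0.481, 0.518, -0.481, 0.518]
force: [0.2, 0.5, -0.4]
opening: 0.0397
```

Emit:
{"api": "drive_tool", "payload": {"series": [{"dx": 0,"dy": 0,"dz": 0,"wx": 0,"wy": 0,"wz": 0,"hand": 40}]}}

```text
time: 5.0
ee_pos: [0.5011, -0.007, 0.0262]
tcp_rot: [0.481, 0.518, -0.481, 0.518]
force: [0.2, -0.1, -0.3]
opening: 0.0404
```

```bash
python3 st.py; python3 tip.py
```

```text
t5.00 [ 0.5011 -0.007   0.0262] yaw -85.8 down -1.0 [-0.01  0.33 -0.37  0.86  0.    3.05] F [ 0.2 -0.1 -0.3] op 0.0404
272 208; 273 211; 274 219; 275 220; 276 221; 277 228; 278 228; 279 228; 280 228; 281 224; 282 222; 283 222; 284 222; 
tcp 277.3 232.2
0.016 [277.3 234.4] [277.9 237.2]
0.03 [277.3 231.4] [277.9 234.2]
0.045 [277.2 228.1] [277.9 230.9]
0.06 [277.2 224.8] [277.8 227.6]
```

Emit:
{"api": "drive_tool", "payload": {"series": [{"dx": 0,"dy": 0,"dz": -0.1,"wx": 0,"wy": 0,"wz": 0,"hand": 40},{"dx": 0,"dy": 0,"dz": -0.2,"wx": 0,"wy": 0,"wz": 0,"hand": 40}]}}

```text
time: 5.25
ee_pos: [0.5013, -0.0071, 0.0203]
tcp_rot: [0.481, 0.518, -0.481, 0.518]
force: [0.2, 0.2, -0.4]
opening: 0.0402
```

Emit:
{"api": "drive_tool", "payload": {"series": [{"dx": 0,"dy": 0,"dz": -0.1,"wx": 0,"wy": 0,"wz": 0,"hand": 40},{"dx": 0,"dy": 0,"dz": -0.1,"wx": 0,"wy": 0,"wz": 0,"hand": 40}]}}

```text
time: 5.45
ee_pos: [0.5009, -0.0071, 0.0169]
tcp_rot: [0.481, 0.518, -0.481, 0.518]
force: [-0.4, -0.0, 0.8]
opening: 0.0401
```

Emit:
{"api": "drive_tool", "payload": {"series": [{"dx": 0,"dy": 0,"dz": -0.1,"wx": 0,"wy": 0,"wz": 0,"hand": 40},{"dx": 0,"dy": 0,"dz": -0.1,"wx": 0,"wy": 0,"wz": 0,"hand": 40}]}}

```text
time: 5.65
ee_pos: [0.501, -0.0071, 0.0141]
tcp_rot: [0.481, 0.518, -0.481, 0.518]
force: [-0.6, 0.2, -0.2]
opening: 0.0402
```

```bash
python3 st.py; python3 tip.py; python3 - <<'E'
from h import *
d=cam('side'); save(d,'side4.png',(240,170,340,250),7)
E
```

```text
t5.65 [ 0.501  -0.0071  0.0141] yaw -85.8 down -1.0 [-0.01  0.35 -0.39  0.83  0.    3.05] F [-0.6  0.2 -0.2] op 0.0402
272 209; 273 213; 274 222; 275 222; 276 223; 277 230; 278 231; 279 230; 280 230; 281 226; 282 225; 283 224; 284 223; 
tcp 277.3 234.8
0.016 [277.3 234.5] [277.9 237.3]
0.03 [277.3 231.4] [277.9 234.2]
0.045 [277.2 228.1] [277.9 230.9]
0.06 [277.2 224.8] [277.9 227.6]
```

View pics/side4.png

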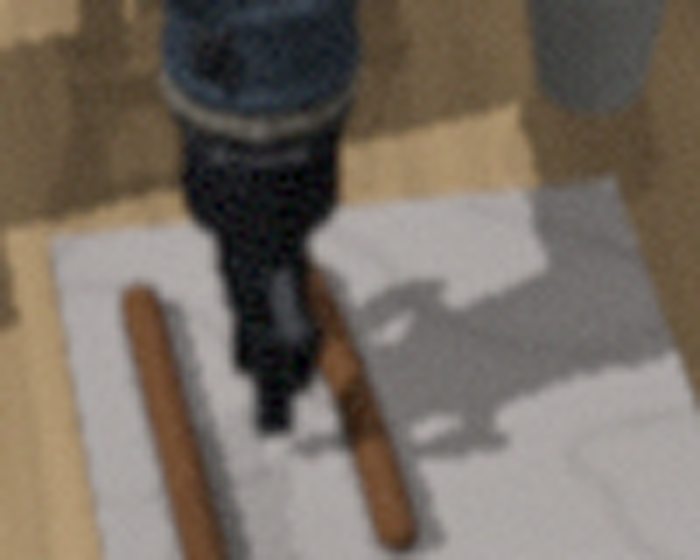

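The tip is now at (275,432), with its shadow about 25 px away, so it is roughly 12 mm above the slab at TCP z 0.014. Empirically, tip ≈ TCP + 14 mm. I lower 7 mm more and push.

Emit:
{"api": "drive_tool", "payload": {"series": [{"dx": 0,"dy": 0,"dz": -0.1,"wx": 0,"wy": 0,"wz": 0,"hand": 40},{"dx": 0,"dy": 0,"dz": -0.2,"wx": 0,"wy": 0,"wz": 0,"hand": 40},{"dx": 0.2,"dy": 0.01,"dz": -0.2,"wx": 0,"wy": 0,"wz": 0,"hand": 40},{"dx": 0.4,"dy": 0.03,"dz": -0.2,"wx": 0,"wy": 0,"wz": 0,"hand": 40},{"dx": 0.6,"dy": 0.04,"dz": -0.2,"wx": 0,"wy": 0,"wz": 0,"hand": 40}]}}

```text
time: 6.25
ee_pos: [0.52, -0.0058, 0.0085]
tcp_rot: [0.481, 0.518, -0.481, 0.518]
force: [0.3, -0.2, 0.1]
opening: 0.0401
```

Emit:
{"api": "drive_tool", "payload": {"series": [{"dx": 0.17,"dy": 0.01,"dz": 0,"wx": 0,"wy": 0,"wz": 0,"hand": 40},{"dx": 0.34,"dy": 0.02,"dz": 0,"wx": 0,"wy": 0,"wz": 0,"hand": 40},{"dx": 0.51,"dy": 0.04,"dz": 0,"wx": 0,"wy": 0,"wz": 0,"hand": 40},{"dx": 0.68,"dy": 0.05,"dz": 0,"wx": 0,"wy": 0,"wz": 0,"hand": 40},{"dx": 0.85,"dy": 0.06,"dz": 0,"wx": 0,"wy": 0,"wz": 0,"hand": 40}]}}

```text
time: 6.75
ee_pos: [0.5451, -0.004, 0.0084]
tcp_rot: [0.481, 0.518, -0.481, 0.518]
force: [-0.1, -0.5, 0.4]
opening: 0.0398
```

```bash
python3 st.py; python3 l.py
```

```text
t6.75 [ 0.5451 -0.004   0.0084] yaw -85.8 down -1.0 [-0.01  0.43 -0.28  0.86  0.    3.06] F [-0.1 -0.5  0.4] op 0.0398
193 w5.0 [0.454  0.0912] [ 0.4628 -0.1273] L0.219
89 w4.9 [0.5711 0.0016] [ 0.5744 -0.1066] L0.108
```

Contact is working: the rail moved 20 mm and stays against the fingers. I continue.

Emit:
{"api": "drive_tool", "payload": {"series": [{"dx": 0.17,"dy": 0.01,"dz": 0,"wx": 0,"wy": 0,"wz": 0,"hand": 40},{"dx": 0.34,"dy": 0.02,"dz": 0,"wx": 0,"wy": 0,"wz": 0,"hand": 40},{"dx": 0.51,"dy": 0.04,"dz": 0,"wx": 0,"wy": 0,"wz": 0,"hand": 40},{"dx": 0.68,"dy": 0.05,"dz": 0,"wx": 0,"wy": 0,"wz": 0,"hand": 40},{"dx": 0.85,"dy": 0.06,"dz": 0,"wx": 0,"wy": 0,"wz": 0,"hand": 40}]}}

```text
time: 7.3
ee_pos: [0.5707, -0.0022, 0.0084]
tcp_rot: [0.481, 0.518, -0.481, 0.518]
force: [0.8, -0.4, 0.5]
opening: 0.0402
```

```bash
python3 st.py; python3 l.py
```

```text
t7.30 [ 0.5707 -0.0022  0.0084] yaw -85.8 down -1.0 [-0.    0.48 -0.2   0.89  0.    3.06] F [ 0.8 -0.4  0.5] op 0.0402
189 w5.1 [ 0.4629 -0.1261] [0.4541 0.0913] L0.218
88 w5.2 [ 0.5943 -0.0009] [ 0.6069 -0.1033] L0.103
```

Emit:
{"api": "drive_tool", "payload": {"series": [{"dx": 0.17,"dy": 0.01,"dz": 0,"wx": 0,"wy": 0,"wz": 0,"hand": 40},{"dx": 0.34,"dy": 0.02,"dz": 0,"wx": 0,"wy": 0,"wz": 0,"hand": 40},{"dx": 0.51,"dy": 0.04,"dz": 0,"wx": 0,"wy": 0,"wz": 0,"hand": 40},{"dx": 0.68,"dy": 0.05,"dz": 0,"wx": 0,"wy": 0,"wz": 0,"hand": 40},{"dx": 0.85,"dy": 0.06,"dz": 0,"wx": 0,"wy": 0,"wz": 0,"hand": 40}]}}

```text
time: 7.85
ee_pos: [0.5961, -0.0004, 0.0084]
tcp_rot: [0.481, 0.518, -0.481, 0.518]
force: [-0.7, -0.0, 0.8]
opening: 0.0404
```

```bash
python3 st.py; python3 l.py
```

```text
t7.85 [ 5.961e-01 -4.000e-04  8.400e-03] yaw -85.8 down -1.0 [-0.    0.52 -0.13  0.92  0.    3.07] F [-0.7 -0.   0.8] op 0.0404
194 w5.1 [0.4539 0.0912] [ 0.4633 -0.1272] L0.219
93 w5.0 [ 0.6197 -0.0015] [ 0.6321 -0.1016] L0.101
```

Emit:
{"api": "drive_tool", "payload": {"series": [{"dx": 0.17,"dy": 0.01,"dz": 0,"wx": 0,"wy": 0,"wz": 0,"hand": 40},{"dx": 0.34,"dy": 0.02,"dz": 0,"wx": 0,"wy": 0,"wz": 0,"hand": 40},{"dx": 0.51,"dy": 0.04,"dz": 0,"wx": 0,"wy": 0,"wz": 0,"hand": 40},{"dx": 0.68,"dy": 0.05,"dz": 0,"wx": 0,"wy": 0,"wz": 0,"hand": 40},{"dx": 0.85,"dy": 0.06,"dz": 0,"wx": 0,"wy": 0,"wz": 0,"hand": 40}]}}

```text
time: 8.4
ee_pos: [0.6216, 0.0014, 0.0084]
tcp_rot: [0.481, 0.518, -0.481, 0.518]
force: [-0.3, -0.5, 1.0]
opening: 0.0402
```

```bash
python3 st.py; python3 l.py
```

```text
t8.40 [0.6216 0.0014 0.0084] yaw -85.8 down -1.0 [ 0.    0.57 -0.04  0.96  0.    3.07] F [-0.3 -0.5  1. ] op 0.0402
181 w5.0 [0.4539 0.0912] [ 0.4632 -0.1272] L0.219
98 w5.4 [6.453e-01 1.000e-04] [ 0.6574 -0.102 ] L0.103
```

The far rail stayed jammed against the fingers all the way (offset constant at about 24 mm, never rolling ahead) and shows the bow, so it is warped. Now I lift, turn the hand by 90° and regrasp.

Emit:
{"api": "drive_tool", "payload": {"series": [{"dx": -0.3,"dy": 0,"dz": 0.5,"wx": 0,"wy": 0,"wz": 0,"hand": 40},{"dx": -0.5,"dy": 0,"dz": 1.8,"wx": 0,"wy": 0,"wz": 0.14,"hand": 70},{"dx": -0.8,"dy": 0,"dz": 2.8,"wx": 0,"wy": 0,"wz": 0.28,"hand": 70},{"dx": -0.8,"dy": 0,"dz": 2.8,"wx": 0,"wy": 0,"wz": 0.42,"hand": 70},{"dx": -0.8,"dy": 0,"dz": 2.8,"wx": 0,"wy": 0,"wz": 0.56,"hand": 70}]}}

```text
time: 8.95
ee_pos: [0.5979, 0.0014, 0.0937]
tcp_rot: [0.318, 0.631, -0.317, 0.633]
force: [0.2, -0.5, -0.1]
opening: 0.07
```

Emit:
{"api": "drive_tool", "payload": {"series": [{"dx": 0,"dy": 0,"dz": 0,"wx": 0,"wy": 0,"wz": 0.14,"hand": 70},{"dx": 0,"dy": 0,"dz": 0,"wx": 0,"wy": 0,"wz": 0.28,"hand": 70},{"dx": 0,"dy": 0,"dz": 0,"wx": 0,"wy": 0,"wz": 0.42,"hand": 70},{"dx": 0,"dy": 0,"dz": 0,"wx": 0,"wy": 0,"wz": 0.56,"hand": 70},{"dx": 0,"dy": 0,"dz": 0,"wx": 0,"wy": 0,"wz": 0.7,"hand": 70}]}}

```text
time: 9.45
ee_pos: [0.5973, 0.0013, 0.0924]
tcp_rot: [0.082, 0.702, -0.082, 0.702]
force: [-0.2, 0.0, 0.0]
opening: 0.07
```

Emit:
{"api": "drive_tool", "payload": {"series": [{"dx": 0,"dy": 0,"dz": 0,"wx": 0,"wy": 0,"wz": 0.14,"hand": 70},{"dx": 0,"dy": 0,"dz": 0,"wx": 0,"wy": 0,"wz": 0.28,"hand": 70},{"dx": 0,"dy": 0,"dz": 0,"wx": 0,"wy": 0,"wz": 0.33,"hand": 70}]}}

```text
time: 9.75
ee_pos: [0.5973, 0.0014, 0.0924]
tcp_rot: [-0.035, 0.706, 0.035, 0.706]
force: [-0.2, 0.0, -0.4]
opening: 0.0701
```

```bash
python3 st.py; python3 -c "
from h import *
look()"
```

```text
t9.75 [0.5973 0.0014 0.0924] yaw 5.6 down -1.0 [ 0.    0.46 -0.    1.11  0.    1.47] F [-0.2  0.  -0.4] op 0.0701
side 179 w5.6 [0.6393 0.1129] [ 0.655  -0.1028] mid [0.6472 0.005 ] L0.216 [-0.28, -0.08, 0.09, 0.34, 0.31, 0.16, -0.64]
side 189 w5.1 [ 0.463  -0.1272] [0.4541 0.0913] mid [ 0.4586 -0.018 ] L0.219 [0.03, -0.1, 0.03, 0.01, 0.04, -0.02, -0.01]
```

Emit:
{"api": "drive_tool", "payload": {"series": [{"dx": 0.8,"dy": 0.05,"dz": 0,"wx": 0,"wy": 0,"wz": -0.024,"hand": 70},{"dx": 1.66,"dy": 0.12,"dz": 0,"wx": 0,"wy": 0,"wz": -0.024,"hand": 70},{"dx": 1.66,"dy": 0.12,"dz": -1,"wx": 0,"wy": 0,"wz": -0.024,"hand": 70},{"dx": 1.66,"dy": 0.12,"dz": -2,"wx": 0,"wy": 0,"wz": -0.024,"hand": 70},{"dx": 1.66,"dy": 0.12,"dz": -2.5,"wx": 0,"wy": 0,"wz": -0.024,"hand": 70}]}}

```text
time: 10.35
ee_pos: [0.6458, 0.0049, 0.0147]
tcp_rot: [-0.024, 0.708, 0.024, 0.706]
force: [-1.2, 0.2, -0.5]
opening: 0.0699
```

Emit:
{"api": "drive_tool", "payload": {"series": [{"dx": 0,"dy": 0,"dz": -0.25,"wx": 0,"wy": 0,"wz": 0,"hand": 70},{"dx": 0,"dy": 0,"dz": -0.25,"wx": 0,"wy": 0,"wz": 0,"hand": 10},{"dx": 0,"dy": 0,"dz": -0.25,"wx": 0,"wy": 0,"wz": 0,"hand": 10},{"dx": 0,"dy": 0,"dz": -0.25,"wx": 0,"wy": 0,"wz": 0,"hand": 10},{"dx": 0,"dy": 0,"dz": -0.25,"wx": 0,"wy": 0,"wz": 0,"hand": 10}]}}

```text
time: 10.85
ee_pos: [0.6479, 0.0049, 0.0114]
tcp_rot: [-0.024, 0.706, 0.024, 0.707]
force: [-1.0, 0.6, 7.2]
opening: 0.0189
```

```bash
python3 st.py; python3 l.py
```

```text
t10.85 [0.6479 0.0049 0.0114] yaw 3.9 down -1.0 [0.01 0.62 0.04 1.   0.   1.51] F [-1.   0.6  7.2] op 0.0189
182 w5.1 [0.4542 0.0913] [ 0.463  -0.1272] L0.219
111 w5.7 [0.6502 0.0466] [ 0.6602 -0.1025] L0.149
```

The opening of 18.9 mm is under the rail's 22 mm, so the grip is too high on the rail. I open, lower 8 mm and regrip.

Emit:
{"api": "drive_tool", "payload": {"series": [{"dx": 0,"dy": 0,"dz": 0,"wx": 0,"wy": 0,"wz": 0,"hand": 50},{"dx": 0,"dy": 0,"dz": 0,"wx": 0,"wy": 0,"wz": 0,"hand": 50},{"dx": 0,"dy": 0,"dz": -0.13,"wx": 0,"wy": 0,"wz": 0,"hand": 50},{"dx": 0,"dy": 0,"dz": -0.26,"wx": 0,"wy": 0,"wz": 0,"hand": 50},{"dx": 0,"dy": 0,"dz": -0.26,"wx": 0,"wy": 0,"wz": 0,"hand": 50}]}}

```text
time: 11.4
ee_pos: [0.6464, 0.0049, 0.0012]
tcp_rot: [-0.024, 0.707, 0.024, 0.706]
force: [-0.3, -1.1, 0.4]
opening: 0.0499
```

Emit:
{"api": "drive_tool", "payload": {"series": [{"dx": 0,"dy": 0,"dz": 0,"wx": 0,"wy": 0,"wz": 0,"hand": 10},{"dx": 0,"dy": 0,"dz": 0,"wx": 0,"wy": 0,"wz": 0,"hand": 10},{"dx": 0,"dy": 0,"dz": 0,"wx": 0,"wy": 0,"wz": 0,"hand": 10},{"dx": 0,"dy": 0,"dz": 0,"wx": 0,"wy": 0,"wz": 0,"hand": 10}]}}

```text
time: 11.8
ee_pos: [0.6472, 0.0049, 0.0024]
tcp_rot: [-0.024, 0.707, 0.024, 0.707]
force: [-1.3, -0.3, 1.9]
opening: 0.0202
```

```bash
python3 st.py; python3 l.py; python3 - <<'E'
from h import *
d=cam('side'); save(d,'side5.png',(250,160,350,240),7)
E
```

```text
t11.80 [0.6472 0.0049 0.0024] yaw 4.0 down -1.0 [ 0.01  0.62  0.03  0.98 -0.    1.51] F [-1.3 -0.3  1.9] op 0.0202
188 w5.1 [0.4536 0.0912] [ 0.4633 -0.1272] L0.219
121 w6.0 [0.6494 0.0463] [ 0.6595 -0.1028] L0.149
```

View pics/side5.png

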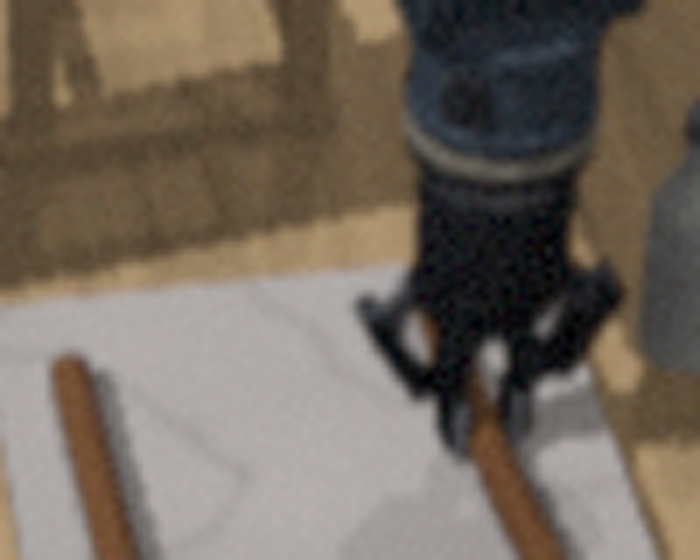

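The fingers now straddle the rail, tips at (460,450) and (515,430), with the opening at 20.2 mm. I go one step lower for a grip at the equator.

Emit:
{"api": "drive_tool", "payload": {"series": [{"dx": 0,"dy": 0,"dz": 0,"wx": 0,"wy": 0,"wz": 0,"hand": 40},{"dx": 0,"dy": 0,"dz": -0.08,"wx": 0,"wy": 0,"wz": 0,"hand": 40},{"dx": 0,"dy": 0,"dz": -0.15,"wx": 0,"wy": 0,"wz": 0,"hand": 40},{"dx": 0,"dy": 0,"dz": -0.15,"wx": 0,"wy": 0,"wz": 0,"hand": 40}]}}

```text
time: 12.3
ee_pos: [0.6471, 0.0049, -0.0017]
tcp_rot: [-0.024, 0.706, 0.024, 0.707]
force: [-5.1, 0.5, 14.8]
opening: 0.04
```

Emit:
{"api": "drive_tool", "payload": {"series": [{"dx": 0,"dy": 0,"dz": 0,"wx": 0,"wy": 0,"wz": 0,"hand": 10},{"dx": 0,"dy": 0,"dz": 0,"wx": 0,"wy": 0,"wz": 0,"hand": 10},{"dx": 0,"dy": 0,"dz": 0,"wx": 0,"wy": 0,"wz": 0,"hand": 10}]}}

```text
time: 12.6
ee_pos: [0.6491, 0.005, 0.0]
tcp_rot: [-0.024, 0.705, 0.024, 0.708]
force: [-1.3, -0.1, 26.5]
opening: 0.0201
```

```bash
python3 st.py
```

```text
t12.60 [0.6491 0.005  0.    ] yaw 4.0 down -1.0 [0.01 0.63 0.03 0.97 0.   1.51] F [-1.3 -0.1 26.5] op 0.0201
```

The tips now touch the slab (26 N at TCP z ≈ 0), so tip = TCP + 18 mm. The 20 mm opening is simply the rail between the pads, so the grip is good. I lift and carry it to the box.

Emit:
{"api": "drive_tool", "payload": {"series": [{"dx": 0,"dy": 0,"dz": 0.6,"wx": 0,"wy": 0,"wz": 0,"hand": 10},{"dx": 0,"dy": 0,"dz": 1.8,"wx": 0,"wy": 0,"wz": 0,"hand": 10},{"dx": -0.8,"dy": 0,"dz": 3,"wx": 0,"wy": 0,"wz": 0,"hand": 10},{"dx": -2,"dy": 0,"dz": 4,"wx": 0,"wy": 0,"wz": -0.05,"hand": 10},{"dx": -3.2,"dy": -0.5,"dz": 4.5,"wx": 0,"wy": 0,"wz": -0.1,"hand": 10}]}}

```text
time: 13.1
ee_pos: [0.5509, -0.0092, 0.1346]
tcp_rot: [0.011, 0.706, -0.011, 0.708]
force: [0.5, -1.5, 0.4]
opening: 0.0198
```

Emit:
{"api": "drive_tool", "payload": {"series": [{"dx": -0.7,"dy": -1.2,"dz": 0,"wx": 0,"wy": 0,"wz": 0,"hand": 10},{"dx": -1.4,"dy": -2.4,"dz": 0,"wx": 0,"wy": 0,"wz": 0,"hand": 10},{"dx": -2.1,"dy": -3.6,"dz": 0,"wx": 0,"wy": 0,"wz": 0,"hand": 10},{"dx": -2.1,"dy": -5,"dz": 0,"wx": 0,"wy": 0,"wz": 0,"hand": 10},{"dx": -2.1,"dy": -6.4,"dz": 0,"wx": 0,"wy": 0,"wz": 0,"hand": 10}]}}

```text
time: 13.6
ee_pos: [0.4872, -0.2035, 0.1327]
tcp_rot: [0.011, 0.707, -0.011, 0.707]
force: [-0.1, 0.1, -0.7]
opening: 0.0203
```

```bash
python3 st.py; python3 - <<'E'
from h import *
d=cam('top')
for r in rods(d,(215,145,470,262),60):
    z=.157 if r['mid'][1]<225 or r['mid'][0]>310 else .027
    a,b=onz(d,*r['e0'],z),onz(d,*r['e1'],z); print(r['area'],r['mid'].round(),a[:2],b[:2],'L%.3f'%np.linalg.norm(a-b))
E
```

```text
t13.60 [ 0.4872 -0.2035  0.1327] yaw -1.8 down -1.0 [-0.4   0.3  -0.13  1.14  0.    1.21] F [-0.1  0.1 -0.7] op 0.0203
195 [327. 218.] [ 0.496  -0.0966] [ 0.4913 -0.1686] L0.072
479 [284. 237.] [ 0.4619 -0.127 ] [0.4529 0.0862] L0.213
```

Emit:
{"api": "drive_tool", "payload": {"series": [{"dx": 0,"dy": -1.4,"dz": 0,"wx": 0,"wy": 0,"wz": 0,"hand": 10},{"dx": 0,"dy": -2.8,"dz": 0,"wx": 0,"wy": 0,"wz": 0,"hand": 10},{"dx": 0,"dy": -4.2,"dz": 0,"wx": 0,"wy": 0,"wz": 0,"hand": 10},{"dx": 0,"dy": -5.58,"dz": 0,"wx": 0,"wy": 0,"wz": 0,"hand": 10},{"dx": 0,"dy": -5.58,"dz": -0.5,"wx": 0,"wy": 0,"wz": 0,"hand": 10}]}}

```text
time: 14.15
ee_pos: [0.4882, -0.3744, 0.1181]
tcp_rot: [0.011, 0.706, -0.013, 0.708]
force: [0.1, 1.1, -0.7]
opening: 0.0204
```

Emit:
{"api": "drive_tool", "payload": {"series": [{"dx": 0,"dy": 0,"dz": -1,"wx": 0,"wy": 0,"wz": 0,"hand": 10},{"dx": 0,"dy": 0,"dz": -2,"wx": 0,"wy": 0,"wz": 0,"hand": 10},{"dx": 0,"dy": 0,"dz": -3,"wx": 0,"wy": 0,"wz": 0,"hand": 10},{"dx": 0,"dy": 0,"dz": -3.6,"wx": 0,"wy": 0,"wz": 0,"hand": 10},{"dx": 0,"dy": 0,"dz": -4.0,"wx": 0,"wy": 0,"wz": 0,"hand": 10}]}}

```text
time: 14.65
ee_pos: [0.4872, -0.3688, -0.0043]
tcp_rot: [0.011, 0.708, -0.01, 0.706]
force: [1.5, 0.6, -0.5]
opening: 0.0204
```

```bash
python3 st.py
```

```text
t14.65 [ 0.4872 -0.3688 -0.0043] yaw -1.8 down -1.0 [-0.65  0.56 -0.09  0.92 -0.    0.95] F [ 1.5  0.6 -0.5] op 0.0204
```

Emit:
{"api": "drive_tool", "payload": {"series": [{"dx": 0,"dy": 0,"dz": -0.03,"wx": 0,"wy": 0,"wz": 0,"hand": 45},{"dx": 0,"dy": 0,"dz": -0.03,"wx": 0,"wy": 0,"wz": 0,"hand": 45},{"dx": 0,"dy": 0,"dz": 0.2,"wx": 0,"wy": 0,"wz": 0,"hand": 45},{"dx": 0,"dy": 0,"dz": 1.2,"wx": 0,"wy": 0,"wz": 0,"hand": 45},{"dx": 0,"dy": 0,"dz": 2.5,"wx": 0,"wy": 0,"wz": 0,"hand": 40}]}}

```text
time: 15.15
ee_pos: [0.4875, -0.3691, 0.0738]
tcp_rot: [0.011, 0.707, -0.011, 0.707]
force: [1.3, -0.5, -0.4]
opening: 0.04
```

Emit:
{"api": "drive_tool", "payload": {"series": [{"dx": 0,"dy": 0,"dz": 1,"wx": 0,"wy": 0,"wz": -0.14,"hand": 40},{"dx": 0,"dy": 0,"dz": 2,"wx": 0,"wy": 0,"wz": -0.28,"hand": 40},{"dx": 0,"dy": 1.2,"dz": 2,"wx": 0,"wy": 0,"wz": -0.42,"hand": 40},{"dx": -0.4,"dy": 2.4,"dz": 2,"wx": 0,"wy": 0,"wz": -0.56,"hand": 40},{"dx": -0.8,"dy": 3.6,"dz": 2,"wx": 0,"wy": 0,"wz": -0.7,"hand": 40}]}}

```text
time: 15.65
ee_pos: [0.4642, -0.2606, 0.1343]
tcp_rot: [0.255, 0.659, -0.255, 0.661]
force: [0.5, 0.1, -0.1]
opening: 0.0399
```

Emit:
{"api": "drive_tool", "payload": {"series": [{"dx": -0.3,"dy": 1.3,"dz": 0,"wx": 0,"wy": 0,"wz": -0.14,"hand": 40},{"dx": -0.6,"dy": 2.6,"dz": 0,"wx": 0,"wy": 0,"wz": -0.28,"hand": 40},{"dx": -0.9,"dy": 3.9,"dz": 0,"wx": 0,"wy": 0,"wz": -0.42,"hand": 40},{"dx": -1.2,"dy": 5.2,"dz": 0,"wx": 0,"wy": 0,"wz": -0.56,"hand": 40},{"dx": -1.5,"dy": 6.5,"dz": 0,"wx": 0,"wy": 0,"wz": -0.7,"hand": 40}]}}

```text
time: 16.15
ee_pos: [0.4192, -0.0659, 0.1342]
tcp_rot: [0.465, 0.532, -0.464, 0.534]
force: [0.8, -0.9, 0.2]
opening: 0.0399
```

```bash
python3 st.py; python3 - <<'E'
from h import *
d=cam('top'); save(d,'top6.png',(190,150,480,320),2.7)
for r in rods(d,(215,145,480,262),60):
    z=.016 if r['mid'][0]>350 else .027
    a,b=onz(d,*r['e0'],z),onz(d,*r['e1'],z); print(r['area'],r['mid'].round(),a[:2],b[:2],'L%.3f'%np.linalg.norm(a-b))
E
python3 l.py
```

```text
t16.15 [ 0.4192 -0.0659  0.1342] yaw -82.2 down -1.0 [-0.16  0.09 -0.39  1.09  0.    2.85] F [ 0.8 -0.9  0.2] op 0.0399
444 [403. 226.] [ 0.4917 -0.262 ] [ 0.4861 -0.4736] L0.212
123 [256. 239.] [0.4559 0.0335] [0.4519 0.0887] L0.055
181 w5.1 [0.4546 0.09  ] [ 0.4627 -0.1262] L0.216
```

View pics/top6.png

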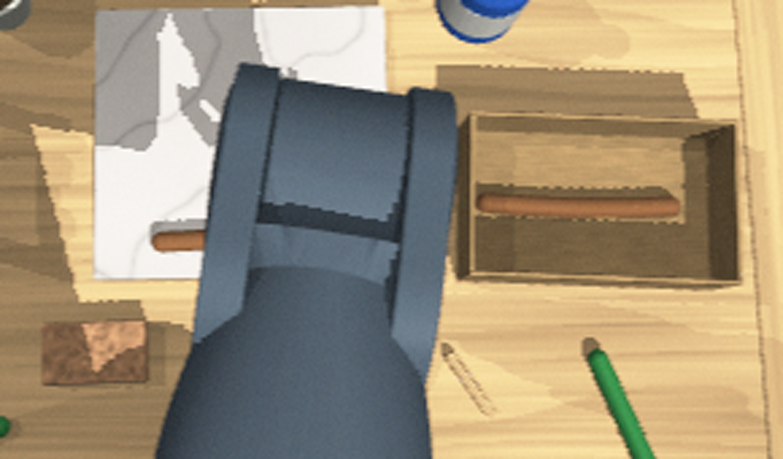

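The first rail lies in the box at (578,205). Now I go behind the near rail.

Emit:
{"api": "drive_tool", "payload": {"series": [{"dx": 0,"dy": 0.8,"dz": -0.5,"wx": 0,"wy": 0,"wz": -0.05,"hand": 40},{"dx": 0,"dy": 1.55,"dz": -1,"wx": 0,"wy": 0,"wz": -0.096,"hand": 40},{"dx": 0,"dy": 1.55,"dz": -2.2,"wx": 0,"wy": 0,"wz": -0.096,"hand": 40},{"dx": 0,"dy": 1.55,"dz": -3.4,"wx": 0,"wy": 0,"wz": -0.096,"hand": 40},{"dx": 0,"dy": 1.55,"dz": -4.2,"wx": 0,"wy": 0,"wz": -0.096,"hand": 40}]}}

```text
time: 16.75
ee_pos: [0.4194, -0.0209, 0.0059]
tcp_rot: [0.488, 0.512, -0.488, 0.512]
force: [0.1, -0.8, 0.4]
opening: 0.0399
```

Emit:
{"api": "drive_tool", "payload": {"series": [{"dx": 0,"dy": 0,"dz": 0,"wx": 0,"wy": 0,"wz": 0,"hand": 40},{"dx": 0.17,"dy": 0,"dz": 0,"wx": 0,"wy": 0,"wz": 0,"hand": 40},{"dx": 0.34,"dy": 0.01,"dz": 0,"wx": 0,"wy": 0,"wz": 0,"hand": 40},{"dx": 0.51,"dy": 0.02,"dz": 0,"wx": 0,"wy": 0,"wz": 0,"hand": 40}]}}

```text
time: 17.15
ee_pos: [0.4364, -0.0203, 0.0081]
tcp_rot: [0.489, 0.511, -0.488, 0.512]
force: [0.5, -0.1, 0.5]
opening: 0.0401
```

```bash
python3 st.py; python3 l.py
```

```text
t17.15 [ 0.4364 -0.0203  0.0081] yaw -87.3 down -1.0 [-0.05  0.24 -0.56  0.77  0.    3.05] F [ 0.5 -0.1  0.5] op 0.0401
108 w5.7 [0.4612 0.0139] [ 0.4644 -0.1259] L0.140
```

Emit:
{"api": "drive_tool", "payload": {"series": [{"dx": 0.17,"dy": 0.01,"dz": 0,"wx": 0,"wy": 0,"wz": 0,"hand": 40},{"dx": 0.34,"dy": 0.01,"dz": 0,"wx": 0,"wy": 0,"wz": 0,"hand": 40},{"dx": 0.51,"dy": 0.02,"dz": 0,"wx": 0,"wy": 0,"wz": 0,"hand": 40},{"dx": 0.68,"dy": 0.03,"dz": 0,"wx": 0,"wy": 0,"wz": 0,"hand": 40},{"dx": 0.85,"dy": 0.03,"dz": 0,"wx": 0,"wy": 0,"wz": 0,"hand": 40}]}}

```text
time: 17.7
ee_pos: [0.4604, -0.0191, 0.0066]
tcp_rot: [0.488, 0.512, -0.488, 0.511]
force: [-0.1, -0.4, 0.1]
opening: 0.0397
```

```bash
python3 st.py; python3 l.py; python3 l.py; python3 l.py
```

```text
t17.70 [ 0.4604 -0.0191  0.0066] yaw -87.3 down -1.0 [-0.04  0.28 -0.5   0.78  0.    3.05] F [-0.1 -0.4  0.1] op 0.0397
104 w5.6 [0.485 0.01 ] [ 0.4896 -0.1267] L0.137
100 w5.8 [0.4883 0.0145] [ 0.4915 -0.1231] L0.138
122 w5.4 [0.4892 0.0195] [ 0.4935 -0.1238] L0.143
```

When the fingers stopped, this rail kept rolling ahead (0.4875 → 0.491 m in 0.1 s), as a straight one should. I continue.

Emit:
{"api": "drive_tool", "payload": {"series": [{"dx": 0.17,"dy": 0.01,"dz": 0,"wx": 0,"wy": 0,"wz": 0,"hand": 40},{"dx": 0.34,"dy": 0.01,"dz": 0,"wx": 0,"wy": 0,"wz": 0,"hand": 40},{"dx": 0.51,"dy": 0.02,"dz": 0,"wx": 0,"wy": 0,"wz": 0,"hand": 40},{"dx": 0.68,"dy": 0.03,"dz": 0,"wx": 0,"wy": 0,"wz": 0,"hand": 40},{"dx": 0.85,"dy": 0.03,"dz": 0,"wx": 0,"wy": 0,"wz": 0,"hand": 40}]}}

```text
time: 18.35
ee_pos: [0.486, -0.0183, 0.0066]
tcp_rot: [0.488, 0.511, -0.488, 0.512]
force: [-0.1, -0.1, 0.4]
opening: 0.0401
```

Emit:
{"api": "drive_tool", "payload": {"series": [{"dx": 0.17,"dy": 0.01,"dz": 0,"wx": 0,"wy": 0,"wz": 0,"hand": 40},{"dx": 0.34,"dy": 0.01,"dz": 0,"wx": 0,"wy": 0,"wz": 0,"hand": 40},{"dx": 0.51,"dy": 0.02,"dz": 0,"wx": 0,"wy": 0,"wz": 0,"hand": 40},{"dx": 0.68,"dy": 0.03,"dz": 0,"wx": 0,"wy": 0,"wz": 0,"hand": 40},{"dx": 0.85,"dy": 0.03,"dz": 0,"wx": 0,"wy": 0,"wz": 0,"hand": 40}]}}

```text
time: 18.85
ee_pos: [0.5114, -0.0173, 0.0066]
tcp_rot: [0.488, 0.512, -0.488, 0.511]
force: [-0.2, 0.6, 0.9]
opening: 0.0401
```

```bash
python3 st.py; for i in 1 2 3 4; do python3 l.py; done
```

```text
t18.85 [ 0.5114 -0.0173  0.0066] yaw -87.3 down -1.0 [-0.03  0.37 -0.37  0.83  0.    3.06] F [-0.2  0.6  0.9] op 0.0401
99 w5.4 [0.5357 0.0017] [ 0.5406 -0.122 ] L0.124
106 w5.5 [0.5392 0.0013] [ 0.5426 -0.1202] L0.122
99 w5.1 [0.5389 0.0058] [ 0.5454 -0.1222] L0.128
106 w5.5 [0.5419 0.0117] [ 0.5457 -0.122 ] L0.134
```

Emit:
{"api": "drive_tool", "payload": {"series": [{"dx": 0.17,"dy": 0.01,"dz": 0,"wx": 0,"wy": 0,"wz": 0,"hand": 40},{"dx": 0.34,"dy": 0.01,"dz": 0,"wx": 0,"wy": 0,"wz": 0,"hand": 40},{"dx": 0.51,"dy": 0.02,"dz": 0,"wx": 0,"wy": 0,"wz": 0,"hand": 40},{"dx": 0.68,"dy": 0.03,"dz": 0,"wx": 0,"wy": 0,"wz": 0,"hand": 40},{"dx": 0.85,"dy": 0.03,"dz": 0,"wx": 0,"wy": 0,"wz": 0,"hand": 40}]}}

```text
time: 19.55
ee_pos: [0.537, -0.0164, 0.0066]
tcp_rot: [0.488, 0.512, -0.488, 0.512]
force: [-0.3, 0.0, 0.1]
opening: 0.0398
```

Emit:
{"api": "drive_tool", "payload": {"series": [{"dx": 0.17,"dy": 0.01,"dz": 0,"wx": 0,"wy": 0,"wz": 0,"hand": 40},{"dx": 0.34,"dy": 0.01,"dz": 0,"wx": 0,"wy": 0,"wz": 0,"hand": 40},{"dx": 0.51,"dy": 0.02,"dz": 0,"wx": 0,"wy": 0,"wz": 0,"hand": 40},{"dx": 0.68,"dy": 0.03,"dz": 0,"wx": 0,"wy": 0,"wz": 0,"hand": 40},{"dx": 0.85,"dy": 0.03,"dz": 0,"wx": 0,"wy": 0,"wz": 0,"hand": 40}]}}

```text
time: 20.05
ee_pos: [0.5624, -0.0156, 0.0066]
tcp_rot: [0.488, 0.512, -0.488, 0.512]
force: [-1.0, 0.4, 0.6]
opening: 0.0398
```

Emit:
{"api": "drive_tool", "payload": {"series": [{"dx": 0.17,"dy": 0.01,"dz": 0,"wx": 0,"wy": 0,"wz": 0,"hand": 40},{"dx": 0.34,"dy": 0.01,"dz": 0,"wx": 0,"wy": 0,"wz": 0,"hand": 40},{"dx": 0.51,"dy": 0.02,"dz": 0,"wx": 0,"wy": 0,"wz": 0,"hand": 40},{"dx": 0.68,"dy": 0.03,"dz": 0,"wx": 0,"wy": 0,"wz": 0,"hand": 40},{"dx": 0.85,"dy": 0.03,"dz": 0,"wx": 0,"wy": 0,"wz": 0,"hand": 40}]}}

```text
time: 20.55
ee_pos: [0.5879, -0.0147, 0.0066]
tcp_rot: [0.488, 0.511, -0.488, 0.512]
force: [-0.9, -0.1, -0.1]
opening: 0.0397
```

```bash
python3 st.py; for i in 1 2 3; do python3 l.py; done
```

```text
t20.55 [ 0.5879 -0.0147  0.0066] yaw -87.3 down -1.0 [-0.02  0.51 -0.15  0.91  0.    3.07] F [-0.9 -0.1 -0.1] op 0.0397
94 w5.3 [ 0.6136 -0.0108] [ 0.6176 -0.1187] L0.108
88 w5.1 [ 0.615 -0.015] [ 0.6202 -0.1194] L0.105
93 w5.3 [ 0.6178 -0.0047] [ 0.6211 -0.1191] L0.114
```

Emit:
{"api": "drive_tool", "payload": {"series": [{"dx": 0.17,"dy": 0.01,"dz": 0,"wx": 0,"wy": 0,"wz": 0,"hand": 40},{"dx": 0.34,"dy": 0.01,"dz": 0,"wx": 0,"wy": 0,"wz": 0,"hand": 40},{"dx": 0.51,"dy": 0.02,"dz": 0,"wx": 0,"wy": 0,"wz": 0,"hand": 40},{"dx": 0.68,"dy": 0.03,"dz": 0,"wx": 0,"wy": 0,"wz": 0,"hand": 40},{"dx": 0.85,"dy": 0.03,"dz": 0,"wx": 0,"wy": 0,"wz": 0,"hand": 40}]}}

```text
time: 21.2
ee_pos: [0.6135, -0.0138, 0.0066]
tcp_rot: [0.488, 0.511, -0.488, 0.512]
force: [-0.6, -0.7, 0.1]
opening: 0.0401
```

```bash
python3 st.py; for i in 1 2 3 4 5; do python3 l.py; done
```

```text
t21.20 [ 0.6135 -0.0138  0.0066] yaw -87.3 down -1.0 [-0.02  0.56 -0.07  0.94 -0.    3.07] F [-0.6 -0.7  0.1] op 0.0401
86 w5.2 [ 0.6386 -0.0142] [ 0.6433 -0.1186] L0.105
94 w5.1 [ 0.64  -0.011] [ 0.6465 -0.1175] L0.107
96 w5.2 [ 0.6428 -0.0051] [ 0.647  -0.1174] L0.112
102 w5.2 [0.6443 0.0048] [ 0.6481 -0.1186] L0.123
97 w5.3 [0.6446 0.0049] [ 0.6487 -0.1157] L0.121
```

It rolls ahead of the fingers after every stop, evenly and at constant height, so it is straight. Now I lift, turn and grasp it.

Emit:
{"api": "drive_tool", "payload": {"series": [{"dx": -0.3,"dy": 0,"dz": 0.5,"wx": 0,"wy": 0,"wz": 0,"hand": 40},{"dx": -0.5,"dy": 0,"dz": 1.8,"wx": 0,"wy": 0,"wz": 0.14,"hand": 70},{"dx": -0.8,"dy": 0,"dz": 2.8,"wx": 0,"wy": 0,"wz": 0.28,"hand": 70},{"dx": -0.8,"dy": 0,"dz": 2.8,"wx": 0,"wy": 0,"wz": 0.42,"hand": 70},{"dx": -0.8,"dy": 0,"dz": 2.8,"wx": 0,"wy": 0,"wz": 0.56,"hand": 70}]}}

```text
time: 21.95
ee_pos: [0.5893, -0.0138, 0.0919]
tcp_rot: [0.326, 0.627, -0.326, 0.628]
force: [-0.5, 0.4, -0.5]
opening: 0.0703
```

Emit:
{"api": "drive_tool", "payload": {"series": [{"dx": 0,"dy": 0,"dz": 0,"wx": 0,"wy": 0,"wz": 0.14,"hand": 70},{"dx": 0,"dy": 0,"dz": 0,"wx": 0,"wy": 0,"wz": 0.28,"hand": 70},{"dx": 0,"dy": 0,"dz": 0,"wx": 0,"wy": 0,"wz": 0.42,"hand": 70},{"dx": 0,"dy": 0,"dz": 0,"wx": 0,"wy": 0,"wz": 0.56,"hand": 70},{"dx": 0,"dy": 0,"dz": 0,"wx": 0,"wy": 0,"wz": 0.7,"hand": 70}]}}

```text
time: 22.45
ee_pos: [0.5887, -0.0138, 0.0906]
tcp_rot: [0.091, 0.701, -0.091, 0.701]
force: [0.5, -0.4, -0.7]
opening: 0.0695
```

Emit:
{"api": "drive_tool", "payload": {"series": [{"dx": 0,"dy": 0,"dz": 0,"wx": 0,"wy": 0,"wz": 0.14,"hand": 70},{"dx": 0,"dy": 0,"dz": 0,"wx": 0,"wy": 0,"wz": 0.28,"hand": 70},{"dx": 0,"dy": 0,"dz": 0,"wx": 0,"wy": 0,"wz": 0.3,"hand": 70}]}}

```text
time: 22.75
ee_pos: [0.5888, -0.0138, 0.0906]
tcp_rot: [-0.014, 0.707, 0.014, 0.707]
force: [-0.3, -0.9, 0.6]
opening: 0.07
```

```bash
python3 st.py; python3 -c "
from h import *
look(); look()"
```

```text
t22.75 [ 0.5888 -0.0138  0.0906] yaw 2.2 down -1.0 [-0.02  0.44 -0.03  1.1   0.    1.51] F [-0.3 -0.9  0.6] op 0.0700
side 172 w4.9 [0.6399 0.0958] [ 0.6491 -0.1183] mid [ 0.6445 -0.0113] L0.214 [0.02, 0.2, -0.25, -0.11, 0.01, -0.15, 0.25]
side 176 w5.0 [0.6394 0.0976] [ 0.6496 -0.1181] mid [ 0.6445 -0.0102] L0.216 [0.02, -0.02, -0.1, 0.09, -0.12, 0.08, -0.02]
```

Emit:
{"api": "drive_tool", "payload": {"series": [{"dx": 0.9,"dy": 0.05,"dz": 0,"wx": 0,"wy": 0,"wz": 0,"hand": 60},{"dx": 1.86,"dy": 0.1,"dz": 0,"wx": 0,"wy": 0,"wz": 0,"hand": 60},{"dx": 1.86,"dy": 0.1,"dz": -1,"wx": 0,"wy": 0,"wz": 0,"hand": 60},{"dx": 1.86,"dy": 0.1,"dz": -2,"wx": 0,"wy": 0,"wz": 0,"hand": 60},{"dx": 1.86,"dy": 0.1,"dz": -2.6,"wx": 0,"wy": 0,"wz": 0,"hand": 60}]}}

```text
time: 23.45
ee_pos: [0.6438, -0.0108, 0.0102]
tcp_rot: [-0.012, 0.708, 0.012, 0.706]
force: [0.2, 0.1, 0.2]
opening: 0.0599
```

Emit:
{"api": "drive_tool", "payload": {"series": [{"dx": 0,"dy": 0,"dz": -0.2,"wx": 0,"wy": 0,"wz": 0,"hand": 60},{"dx": 0,"dy": 0,"dz": -0.35,"wx": 0,"wy": 0,"wz": 0,"hand": 60},{"dx": 0,"dy": 0,"dz": -0.35,"wx": 0,"wy": 0,"wz": 0,"hand": 10},{"dx": 0,"dy": 0,"dz": -0.35,"wx": 0,"wy": 0,"wz": 0,"hand": 10},{"dx": 0,"dy": 0,"dz": -0.35,"wx": 0,"wy": 0,"wz": 0,"hand": 10}]}}

```text
time: 23.95
ee_pos: [0.6456, -0.0108, 0.0034]
tcp_rot: [-0.013, 0.706, 0.013, 0.708]
force: [-2.8, 0.7, 7.5]
opening: 0.0198
```

Emit:
{"api": "drive_tool", "payload": {"series": [{"dx": 0,"dy": 0,"dz": 0,"wx": 0,"wy": 0,"wz": 0,"hand": 10},{"dx": 0,"dy": 0,"dz": 0,"wx": 0,"wy": 0,"wz": 0,"hand": 10}]}}

```text
time: 24.15
ee_pos: [0.6455, -0.0108, 0.0034]
tcp_rot: [-0.013, 0.706, 0.013, 0.708]
force: [-0.8, -0.8, 5.6]
opening: 0.0196
```

```bash
python3 st.py; python3 l.py
```

```text
t24.15 [ 0.6455 -0.0108  0.0034] yaw 2.0 down -1.0 [-0.02  0.62  0.03  0.98  0.    1.52] F [-0.8 -0.8  5.6] op 0.0196
120 w5.7 [0.6508 0.0326] [ 0.6517 -0.119 ] L0.152
```

Emit:
{"api": "drive_tool", "payload": {"series": [{"dx": 0,"dy": 0,"dz": 0.8,"wx": 0,"wy": 0,"wz": 0,"hand": 10},{"dx": 0,"dy": 0,"dz": 2.1,"wx": 0,"wy": 0,"wz": 0,"hand": 10},{"dx": -0.5,"dy": 0,"dz": 3.4,"wx": 0,"wy": 0,"wz": 0.01,"hand": 10},{"dx": -1.2,"dy": 0,"dz": 4.7,"wx": 0,"wy": 0,"wz": 0.01,"hand": 10},{"dx": -2,"dy": 0,"dz": 6,"wx": 0,"wy": 0,"wz": 0.01,"hand": 10}]}}

```text
time: 24.7
ee_pos: [0.5843, -0.0108, 0.1842]
tcp_rot: [-0.016, 0.707, 0.016, 0.707]
force: [1.0, 0.7, -0.1]
opening: 0.0196
```

Emit:
{"api": "drive_tool", "payload": {"series": [{"dx": -1,"dy": 0.3,"dz": 0.6,"wx": 0,"wy": 0,"wz": 0,"hand": 10},{"dx": -2,"dy": 1,"dz": 0.8,"wx": 0,"wy": 0,"wz": 0,"hand": 10},{"dx": -3,"dy": 2,"dz": 0.8,"wx": 0,"wy": 0,"wz": 0,"hand": 10},{"dx": -3.8,"dy": 3.2,"dz": 0.8,"wx": 0,"wy": 0,"wz": 0,"hand": 10},{"dx": -3.8,"dy": 4.5,"dz": 0.8,"wx": 0,"wy": 0,"wz": 0,"hand": 10}]}}

```text
time: 25.2
ee_pos: [0.4686, 0.1248, 0.2075]
tcp_rot: [-0.016, 0.706, 0.016, 0.707]
force: [2.8, 0.2, -0.7]
opening: 0.0199
```

Emit:
{"api": "drive_tool", "payload": {"series": [{"dx": 0,"dy": 1.3,"dz": 0,"wx": 0,"wy": 0,"wz": 0,"hand": 10},{"dx": 0,"dy": 2.6,"dz": 0,"wx": 0,"wy": 0,"wz": 0,"hand": 10},{"dx": 0,"dy": 3.9,"dz": 0,"wx": 0,"wy": 0,"wz": 0,"hand": 10},{"dx": 0,"dy": 5.2,"dz": 0,"wx": 0,"wy": 0,"wz": 0,"hand": 10},{"dx": 0,"dy": 6.5,"dz": 0,"wx": 0,"wy": 0,"wz": 0,"hand": 10}]}}

```text
time: 25.7
ee_pos: [0.4706, 0.3209, 0.2069]
tcp_rot: [-0.016, 0.707, 0.016, 0.707]
force: [0.7, -0.7, -0.6]
opening: 0.0199
```

Emit:
{"api": "drive_tool", "payload": {"series": [{"dx": 0,"dy": 1.0,"dz": 0,"wx": 0,"wy": 0,"wz": 0,"hand": 10},{"dx": 0,"dy": 2.04,"dz": 0,"wx": 0,"wy": 0,"wz": 0,"hand": 10},{"dx": 0,"dy": 2.04,"dz": 0,"wx": 0,"wy": 0,"wz": 0,"hand": 10}]}}

```text
time: 26.0
ee_pos: [0.4703, 0.3836, 0.206]
tcp_rot: [-0.017, 0.707, 0.017, 0.707]
force: [-0.2, -0.5, -1.3]
opening: 0.0196
```

```bash
python3 st.py; cat > l2.py <<'E'
from h import *
import sys
z=float(sys.argv[1])
for n,box in(('top',(80,150,215,265)),('side',(235,60,320,190))):
    d=cam(n)
    for r in rods(d,box,30):
        if r['w']>14: continue
        a,b=onz(d,*r['e0'],z),onz(d,*r['e1'],z); print(n,r['area'],'w%.1f'%r['w'],r['e0'].round(1),r['e1'].round(1),a[:2],b[:2],((a+b)[:2]/2).round(4),'L%.3f'%np.linalg.norm(a-b))
    save(d,n+'7.png',(box[0]-20,box[1]-10,box[2]+20,box[3]+20),4)
E
python3 l2.py .227
```

```text
t26.00 [0.4703 0.3836 0.206 ] yaw 2.8 down -1.0 [0.68 0.44 0.26 1.39 0.   2.21] F [-0.2 -0.5 -1.3] op 0.0196
top 107 w11.7 [ 89.4 148.3] [ 79.6 163.1] [0.6629 0.4624] [0.6249 0.4842] [0.6439 0.4733] L0.044
top 468 w7.9 [170.  180.6] [ 89. 186.] [0.5781 0.2575] [0.5662 0.4569] [0.5721 0.3572] L0.200
top 263 w8.5 [160.1 220.7] [110.  222.7] [0.4783 0.2782] [0.4744 0.3997] [0.4764 0.3389] L0.122
side 41 w6.8 [312.4 105. ] [320.5 115.9] [0.7132 0.4522] [0.7263 0.3661] [0.7197 0.4092] L0.087
side 31 w4.8 [251.4 110.7] [254.3 123.7] [0.4749 0.4466] [0.4745 0.3503] [0.4747 0.3984] L0.096
side 116 w6.1 [277.9 118.1] [290.6 149.8] [0.5662 0.3764] [0.577  0.1609] [0.5716 0.2686] L0.216
```

View pics/top7.png

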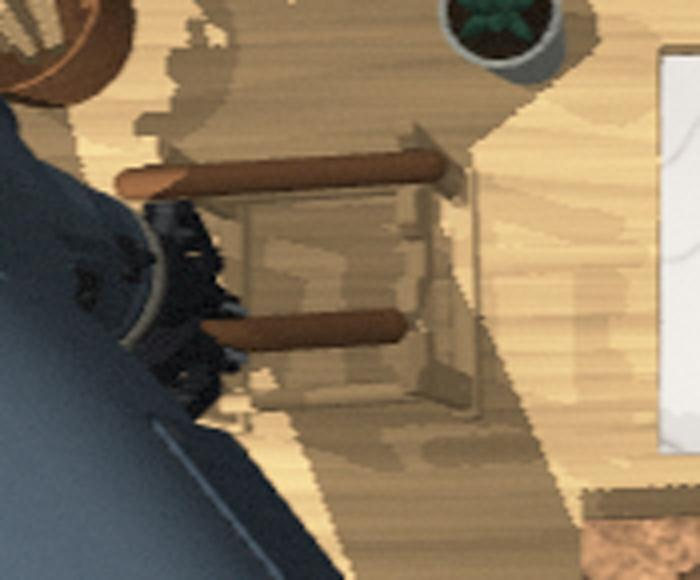

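The rail hangs in the hand over the near pair, axis through crop (395,325), right end at (408,325). I check the offset of that axis from the notch line.

```bash
python3 - <<'E'
from h import *
t=np.load('top0.npy',allow_pickle=True).item()
for u,v in((395,325),(300,330),(250,333)):
    for z in(.229,.233):
        p=onz(t,60+u/4,140+v/4,z); print(p,'line x',.4712-np.tan(np.radians(2.7))*(p[1]-.3805))
print('end',onz(t,60+408/4,140+325/4,.231),'expect end y',.3805-.109)
# fixed rail z check with the same ad-hoc picks
print('fixed', onz(t,60+300/4,140+172/4,.149))
E
```

```text
[0.4767 0.2808 0.229 ] line x 0.4759017326468848
[0.476  0.2795 0.233 ] line x 0.47596303909062554
[0.4741 0.3382 0.229 ] line x 0.4731948173617174
[0.4735 0.3368 0.233 ] line x 0.4732608396857459
[0.4725 0.3685 0.229 ] line x 0.47176590563452975
[0.4719 0.3669 0.233 ] line x 0.47184135971913377
end [0.4763 0.2723 0.231 ] expect end y 0.2715
fixed [0.5921 0.3723 0.149 ]
```

The alignment is within 1 mm. I lower slowly.

Emit:
{"api": "drive_tool", "payload": {"series": [{"dx": 0,"dy": -0.06,"dz": -0.6,"wx": 0,"wy": 0,"wz": 0,"hand": 10},{"dx": 0,"dy": -0.06,"dz": -1.2,"wx": 0,"wy": 0,"wz": 0,"hand": 10},{"dx": 0,"dy": -0.06,"dz": -1.7,"wx": 0,"wy": 0,"wz": 0,"hand": 10},{"dx": 0,"dy": -0.06,"dz": -2.0,"wx": 0,"wy": 0,"wz": 0,"hand": 10},{"dx": 0,"dy": -0.06,"dz": -2.1,"wx": 0,"wy": 0,"wz": 0,"hand": 10}]}}

```text
time: 26.6
ee_pos: [0.4707, 0.3776, 0.1428]
tcp_rot: [-0.016, 0.707, 0.016, 0.707]
force: [0.1, -0.3, -1.0]
opening: 0.0198
```

Emit:
{"api": "drive_tool", "payload": {"series": [{"dx": 0,"dy": 0,"dz": -0.1,"wx": 0,"wy": 0,"wz": 0,"hand": 10},{"dx": 0,"dy": 0,"dz": -0.2,"wx": 0,"wy": 0,"wz": 0,"hand": 10},{"dx": 0,"dy": 0,"dz": -0.2,"wx": 0,"wy": 0,"wz": 0,"hand": 10}]}}

```text
time: 26.9
ee_pos: [0.4709, 0.3786, 0.1372]
tcp_rot: [-0.016, 0.707, 0.016, 0.707]
force: [-0.9, 0.7, -1.4]
opening: 0.0198
```

Emit:
{"api": "drive_tool", "payload": {"series": [{"dx": 0,"dy": 0,"dz": -0.1,"wx": 0,"wy": 0,"wz": 0,"hand": 10},{"dx": 0,"dy": 0,"dz": -0.2,"wx": 0,"wy": 0,"wz": 0,"hand": 10},{"dx": 0,"dy": 0,"dz": -0.2,"wx": 0,"wy": 0,"wz": 0,"hand": 10}]}}

```text
time: 27.2
ee_pos: [0.4706, 0.3785, 0.1307]
tcp_rot: [-0.016, 0.707, 0.016, 0.707]
force: [-0.5, 0.1, -1.5]
opening: 0.0198
```

```bash
python3 st.py; python3 l2.py .15
```

```text
t27.20 [0.4706 0.3785 0.1307] yaw 2.6 down -1.0 [ 0.68  0.45  0.09  1.21 -0.    2.2 ] F [-0.5  0.1 -1.5] op 0.0198
top 108 w11.4 [ 89.4 148.2] [ 79.1 163.4] [0.6889 0.4994] [0.647  0.5242] [0.668  0.5118] L0.049
top 462 w7.9 [170.  180.6] [ 89.1 185.9] [0.5973 0.2792] [0.5852 0.4935] [0.5913 0.3863] L0.215
top 240 w8.0 [171.  225.1] [126.1 227.1] [0.4784 0.2724] [0.4741 0.3896] [0.4762 0.331 ] L0.117
side 31 w5.3 [312.4 107.9] [319.1 109.4] [0.7392 0.5632] [0.764  0.5472] [0.7516 0.5552] L0.030
side 106 w5.4 [277.9 118. ] [291.  150.6] [0.5862 0.5062] [0.5981 0.2683] [0.5921 0.3872] L0.238
side 90 w5.3 [251. 124.] [259.1 153.7] [0.4743 0.478 ] [0.4798 0.267 ] [0.477  0.3725] L0.211
```

Emit:
{"api": "drive_tool", "payload": {"series": [{"dx": 0,"dy": 0,"dz": -0.08,"wx": 0,"wy": 0,"wz": 0,"hand": 10},{"dx": 0,"dy": 0,"dz": -0.08,"wx": 0,"wy": 0,"wz": 0,"hand": 10}]}}

```text
time: 27.5
ee_pos: [0.4707, 0.3785, 0.1284]
tcp_rot: [-0.016, 0.707, 0.016, 0.707]
force: [0.8, -0.4, -0.8]
opening: 0.02
```

Emit:
{"api": "drive_tool", "payload": {"series": [{"dx": 0,"dy": 0,"dz": -0.07,"wx": 0,"wy": 0,"wz": 0,"hand": 10},{"dx": 0,"dy": 0,"dz": -0.07,"wx": 0,"wy": 0,"wz": 0,"hand": 10}]}}

```text
time: 27.7
ee_pos: [0.4707, 0.3785, 0.1263]
tcp_rot: [-0.016, 0.707, 0.016, 0.707]
force: [0.1, 0.6, -0.4]
opening: 0.0196
```

Emit:
{"api": "drive_tool", "payload": {"series": [{"dx": 0,"dy": 0,"dz": -0.04,"wx": 0,"wy": 0,"wz": 0,"hand": 10},{"dx": 0,"dy": 0,"dz": -0.04,"wx": 0,"wy": 0,"wz": 0,"hand": 10}]}}

```text
time: 27.9
ee_pos: [0.4708, 0.3786, 0.1254]
tcp_rot: [-0.016, 0.707, 0.016, 0.707]
force: [0.1, -0.1, -0.8]
opening: 0.0197
```

```bash
python3 st.py; python3 l2.py .149
```

```text
t27.90 [0.4708 0.3786 0.1254] yaw 2.6 down -1.0 [0.68 0.46 0.08 1.19 0.   2.2 ] F [ 0.1 -0.1 -0.8] op 0.0197
top 102 w11.3 [ 89.  148.1] [ 79.3 163.5] [0.6896 0.5011] [0.6469 0.5243] [0.6682 0.5127] L0.049
top 369 w7.8 [153.2 181.7] [ 90.  185.7] [0.5951 0.3242] [0.5859 0.4916] [0.5905 0.4079] L0.168
top 83 w7.5 [154.9 181.5] [170.  180.8] [0.5956 0.3197] [0.5973 0.2795] [0.5964 0.2996] L0.040
top 233 w8.2 [171.1 225.2] [127.1 227.5] [0.4782 0.2726] [0.4733 0.3871] [0.4758 0.3298] L0.115
side 33 w8.0 [311.9 106.1] [319.7 112.1] [0.7404 0.58  ] [0.762  0.5269] [0.7512 0.5534] L0.057
side 94 w6.0 [278. 118.] [288.1 143.7] [0.5869 0.5081] [0.5954 0.3165] [0.5912 0.4123] L0.192
side 92 w5.3 [251.6 125.1] [258.9 154.3] [0.4758 0.471 ] [0.4786 0.2649] [0.4772 0.368 ] L0.206
```

There is no contact force and the rail axis is at about 0.149, so it is inside the notches. I ease down to touch, then open.

Emit:
{"api": "drive_tool", "payload": {"series": [{"dx": 0,"dy": 0,"dz": -0.04,"wx": 0,"wy": 0,"wz": 0,"hand": 10},{"dx": 0,"dy": 0,"dz": -0.04,"wx": 0,"wy": 0,"wz": 0,"hand": 10}]}}

```text
time: 28.2
ee_pos: [0.4709, 0.3787, 0.1252]
tcp_rot: [-0.016, 0.707, 0.016, 0.707]
force: [-5.0, -2.6, 12.0]
opening: 0.0199
```

Emit:
{"api": "drive_tool", "payload": {"series": [{"dx": 0,"dy": 0,"dz": -0.04,"wx": 0,"wy": 0,"wz": 0,"hand": 10},{"dx": 0,"dy": 0,"dz": -0.04,"wx": 0,"wy": 0,"wz": 0,"hand": 10}]}}

```text
time: 28.4
ee_pos: [0.471, 0.3787, 0.1251]
tcp_rot: [-0.016, 0.706, 0.017, 0.707]
force: [-7.9, -7.1, 27.1]
opening: 0.0198
```

Emit:
{"api": "drive_tool", "payload": {"series": [{"dx": 0,"dy": 0,"dz": 0,"wx": 0,"wy": 0,"wz": 0,"hand": 24},{"dx": 0,"dy": 0,"dz": 0,"wx": 0,"wy": 0,"wz": 0,"hand": 40},{"dx": 0,"dy": 0,"dz": 0,"wx": 0,"wy": 0,"wz": 0,"hand": 45},{"dx": 0,"dy": 0,"dz": 0,"wx": 0,"wy": 0,"wz": 0,"hand": 45}]}}

```text
time: 28.8
ee_pos: [0.4707, 0.3785, 0.1228]
tcp_rot: [-0.016, 0.707, 0.016, 0.707]
force: [-0.7, 0.1, -1.3]
opening: 0.0449
```

```bash
python3 st.py; python3 l2.py .149
```

```text
t28.80 [0.4707 0.3785 0.1228] yaw 2.6 down -1.0 [0.68 0.46 0.08 1.19 0.   2.2 ] F [-0.7  0.1 -1.3] op 0.0449
top 100 w11.5 [ 89.1 148.2] [ 79.7 163.8] [0.6892 0.5007] [0.6462 0.5232] [0.6677 0.512 ] L0.049
top 469 w8.0 [170.1 180.9] [ 89.1 185.6] [0.5969 0.2793] [0.5862 0.494 ] [0.5916 0.3866] L0.215
top 145 w7.8 [156.2 225.7] [126.  227.5] [0.4773 0.3115] [0.4733 0.39  ] [0.4753 0.3508] L0.079
top 85 w7.3 [156.9 225.8] [172.  225.2] [0.4771 0.3096] [0.4783 0.27  ] [0.4777 0.2898] L0.040
side 32 w7.6 [312.8 106.1] [320.2 112.6] [0.7441 0.5798] [0.7634 0.5229] [0.7537 0.5514] L0.060
side 104 w5.3 [278. 118.] [290.9 150.4] [0.587  0.5081] [0.5983 0.2709] [0.5926 0.3895] L0.237
side 90 w6.1 [251.  125.7] [258.7 154.1] [0.4727 0.4666] [0.478  0.2663] [0.4754 0.3664] L0.200
```

It touched at just the seated height (TCP 0.1252, axis ≈ 0.149) and is released. I lift straight up and clear the view.

Emit:
{"api": "drive_tool", "payload": {"series": [{"dx": 0,"dy": 0,"dz": 0.6,"wx": 0,"wy": 0,"wz": 0,"hand": 45},{"dx": 0,"dy": 0,"dz": 1.6,"wx": 0,"wy": 0,"wz": 0,"hand": 45},{"dx": 0,"dy": 0,"dz": 2.8,"wx": 0,"wy": 0,"wz": 0,"hand": 45},{"dx": 0,"dy": -1.2,"dz": 3.2,"wx": 0,"wy": 0,"wz": 0,"hand": 45},{"dx": -0.5,"dy": -2.4,"dz": 3.2,"wx": 0,"wy": 0,"wz": 0,"hand": 45}]}}

```text
time: 29.4
ee_pos: [0.4573, 0.3067, 0.2205]
tcp_rot: [-0.016, 0.706, 0.017, 0.708]
force: [-0.1, -0.8, 0.4]
opening: 0.0451
```

Emit:
{"api": "drive_tool", "payload": {"series": [{"dx": -0.5,"dy": -1.3,"dz": 0,"wx": 0,"wy": 0,"wz": 0,"hand": 45},{"dx": -1,"dy": -2.6,"dz": 0,"wx": 0,"wy": 0,"wz": 0,"hand": 45},{"dx": -1.5,"dy": -3.9,"dz": 0,"wx": 0,"wy": 0,"wz": 0,"hand": 45},{"dx": -1.5,"dy": -5.2,"dz": 0,"wx": 0,"wy": 0,"wz": 0,"hand": 45},{"dx": -1.5,"dy": -6.5,"dz": 0,"wx": 0,"wy": 0,"wz": 0,"hand": 45}]}}

```text
time: 29.9
ee_pos: [0.4102, 0.1103, 0.2192]
tcp_rot: [-0.016, 0.707, 0.016, 0.707]
force: [1.0, -0.6, 0.2]
opening: 0.0449
```

Emit:
{"api": "drive_tool", "payload": {"series": [{"dx": 0,"dy": -1.3,"dz": 0,"wx": 0,"wy": 0,"wz": 0,"hand": 45},{"dx": 0,"dy": -2.6,"dz": 0,"wx": 0,"wy": 0,"wz": 0,"hand": 45},{"dx": 0,"dy": -3.9,"dz": 0,"wx": 0,"wy": 0,"wz": 0,"hand": 45},{"dx": 0,"dy": -4,"dz": 0,"wx": 0,"wy": 0,"wz": 0,"hand": 45}]}}

```text
time: 30.3
ee_pos: [0.4106, -0.0117, 0.2191]
tcp_rot: [-0.015, 0.707, 0.015, 0.707]
force: [-1.0, -0.0, -0.2]
opening: 0.0452
```

```bash
python3 st.py; python3 l2.py .149; python3 - <<'E'
from h import *
a=cam('top'); b=cam('side')
A=a['frame'][120:320,60:480]; B=cv2.resize(b['frame'][70:260,220:340],None,fx=2.5,fy=2.5)
A=cv2.resize(A,None,fx=1.15,fy=1.15); B=B[:475]
im=np.zeros((max(A.shape[0],B.shape[0]),A.shape[1]+B.shape[1],3),np.uint8); im[:A.shape[0],:A.shape[1]]=A; im[:B.shape[0],A.shape[1]:]=B
im[240:240+230,:480]=0; z=cv2.resize(a['frame'][165:255,70:200],None,fx=2.5,fy=2.5); im[240:240+225,:325]=z
cv2.imwrite('pics/fin.png',im[:,:,::-1]); print(im.shape)
E
```

```text
t30.30 [ 0.4106 -0.0117  0.2191] yaw 2.4 down -1.0 [-0.03  0.03 -0.24  1.31 -0.    1.5 ] F [-1.  -0.  -0.2] op 0.0452
top 100 w11.3 [ 88.7 148.1] [ 79.5 163.7] [0.6897 0.5018] [0.6465 0.5237] [0.6681 0.5128] L0.048
top 499 w8.0 [170.9 180.6] [ 89.  186.1] [0.5977 0.2772] [0.5848 0.4941] [0.5913 0.3856] L0.217
top 525 w7.8 [170.9 225. ] [ 89.  230.3] [0.4789 0.273 ] [0.4667 0.4864] [0.4728 0.3797] L0.214
side 36 w5.1 [310.9 104.2] [320.7 114.3] [0.7397 0.597 ] [0.7622 0.5085] [0.751  0.5528] L0.091
side 112 w5.8 [278. 118.] [290.4 148.8] [0.5867 0.508 ] [0.5983 0.2816] [0.5925 0.3948] L0.227
(475, 783, 3)
```

View pics/fin.png

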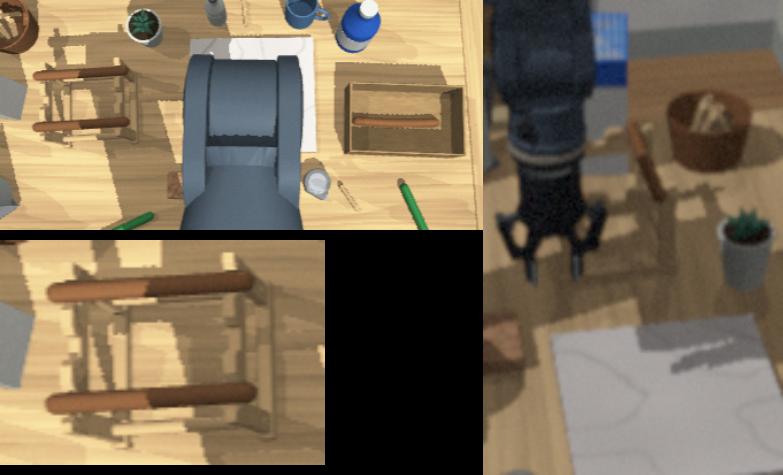

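Both rails in the stand look alike: parallel (yaw 3.3° and 3.4°), 119 mm apart against 120 expected, with along-axis offset under 1 mm. The scrap rail is in the box and the hand is free.

```bash
python3 -c "
from station import *
print(job_done())"
```

```text
the job is handed in; nothing more can be done
None
```

Both rails were rolled from the robot's side into the far half of the slab and sorted, and the job was handed in at about 30 s. No verdict is reported.

- **Far rail (warped, in the scrap box):** it stayed jammed against the fingers and never rolled ahead. The camera also showed roughly 3.5 mm of bow. In the last picture it lies on the box floor.
- **Near rail (straight, in the near pair of notches):** it rolled on ahead of the fingers and stopped, with no bow visible. It touched down with its axis at about 149 mm, the seated height. In the top view it lies parallel to the fixed rail, 119 mm away where 120 mm is expected, and centred to about 1 mm.

**What disagreed or went wrong**
- **Fingertip height:** the fingertips sat about 35 mm farther back than the tool description says (about 18 mm behind the TCP instead of 17 mm ahead). My first push passed over the far rail without touching it, so I measured the tip height from the images.
- **Contact forces:** the fingertips pressed the slab with about 27 N during the far rail's grasp. The near rail was pressed into its notches with about 27 N at touchdown.
- **Side view:** the arm hid the hung rail in the last side picture, so its final position rests on the top view and the touchdown height.

The bystanders and green dowels in the last pictures looked unmoved. The arm hid part of the view, and I did not measure them.

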